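# Set up two suction filtrations

## Task

Set up both suction filtrations: seat the large black rubber cone, narrow end down, in the mouth of the large flask and the small cone in the mouth of the small flask, and only once its cone is seated stand the matching white porcelain funnel in it, stem down: the large funnel on the large flask, the small one on the small flask. Each cone must sit level and well down in its neck and each funnel upright and well down in its cone, with the flasks still standing. Set the porcelain down gently, and leave the clear glass funnel and the two bottles alone.

Things in the scene. Friction and masses are not known exactly. Their poses are not given: they have to be found in the camera images.
- flask_large_mouth (a point): Centre of the mouth, at rim level, of the large suction flask: loose clear conical glass flask, 104 mm wide at its base, straight neck 49 mm outside (54 mm at the rim bead), bore 42 mm, 50 mm deep. This point is 180 mm above its underside, z up. A thin side arm sticks out 34 mm from the neck 38 mm below the rim, along x. It stands on a 3 mm mat beside the small flask. 0.45 kg.
- flask_small_mouth (a point): The same point of the small suction flask: 84 mm wide at its base, straight neck 36 mm outside (41 mm at the rim bead), bore 30 mm, 42 mm deep. This point is 145 mm above its underside, z up; the side arm is 30 mm below the rim. Loose, on the same mat. 0.28 kg.
- cone_large_centre (a point): Centre, half-way up, of the large black rubber cone, open at both ends: 38 mm high, 32 mm outside at its narrow lower end, widening to 56 mm at 28 mm up, then a straight collar (grip here). Wall 4 mm: bore 48 mm at the top. z up. It stands narrow end down in a white tray, floor 3 mm and rim 23 mm above the table. Seated in the large flask, this point is about 7 mm above the mouth. 45 g.
- cone_small_centre (a point): Centre, half-way up, of the small black rubber cone, open at both ends: 33 mm high, 22 mm outside at its narrow lower end, widening to 42 mm at 24 mm up, then a straight collar (grip here). Wall 3 mm: bore 36 mm at the top, 15 mm at the bottom. z up. It stands narrow end down in the same tray. Seated in the small flask, this point is about 7 mm above the mouth. 25 g.
- funnel_large_centre (a point): Centre, half-way up, of the large white porcelain Buchner funnel, 104 mm high: stem 14 mm thick for 42 mm, then a flare widening to 64 mm at 66 mm up, then a straight bowl, 64 mm outside, wall 3.5 mm (14 to 52 mm above this point; grip here). z up. It hangs by its flare in a hole of the rack. Seated in its cone it rests on the flare, this point about 20 mm above the flask's mouth. 0.22 kg.
- funnel_small_centre (a point): Centre, half-way up, of the small white porcelain Buchner funnel, 86 mm high: stem 10 mm thick for 36 mm, then a flare widening to 48 mm at 54 mm up, then a straight bowl, 48 mm outside, wall 3.5 mm (11 to 43 mm above this point; grip here). z up. It hangs by its flare in a hole of the rack. Seated in its cone this point is about 18 mm above the small flask's mouth. 0.11 kg.
- rack: Fixed white plastic funnel rack: plate 100 mm (x) by 250 mm (y), its top 70 mm above the table, on two end legs, with three 30 mm holes in a row along y at -82, 0 and 82 mm. Origin on the table under the plate's centre. The three funnels hang in the holes in any order; fingers have most room along the rack's x.
- glass_funnel: Plain conical clear glass funnel, 54 mm wide at the rim, 58 mm high, hanging in the rack's remaining hole: not wanted, leave it there. Origin at the lower end of its stem.
- amber_bottle: Amber glass jar with a blue cap, 56 mm wide, 105 mm high, standing at one side: leave it alone. Origin at the centre of its underside.
- spray_bottle: Bottle of orange liquid with a black spray head, 68 mm wide, about 190 mm high, standing at the other side: leave it alone. Origin at the centre of its underside.
Things that resemble listed ones, but are neither listed nor needed, are in the scene too. What is shaped like the part that bears cone_large_centre but blue is not meant.

How it is judged (in metres and radians):
On the way, in this order (a step that is already met when the one before it is completed fails the run):
1. a cone is seated in its own flask, its funnel not yet on it (((horizontal distance between cone_large_centre and flask_large_mouth below 0.006 m and z of cone_large_centre in the frame of flask_large_mouth between 0.002 and 0.012 m and angle between cone_large_centre's own z axis and vertical below 0.14 rad and horizontal distance between funnel_large_centre and flask_large_mouth above 0.05 m) or (horizontal distance between cone_small_centre and flask_small_mouth below 0.006 m and z of cone_small_centre in the frame of flask_small_mouth between 0.0021 and 0.0121 m and angle between cone_small_centre's own z axis and vertical below 0.14 rad and horizontal distance between funnel_small_centre and flask_small_mouth above 0.05 m))), for 0.2 s.
2. a funnel stands in its own seated cone (((horizontal distance between cone_large_centre and flask_large_mouth below 0.006 m and z of cone_large_centre in the frame of flask_large_mouth between 0.002 and 0.012 m and angle between each of cone_large_centre, funnel_large_centre's own z axis and vertical below 0.14 rad and horizontal distance between funnel_large_centre and flask_large_mouth below 0.008 m and z of funnel_large_centre in the frame of flask_large_mouth between 0.0136 and 0.0256 m) or (horizontal distance between cone_small_centre and flask_small_mouth below 0.006 m and z of cone_small_centre in the frame of flask_small_mouth between 0.0021 and 0.0121 m and angle between each of cone_small_centre, funnel_small_centre's own z axis and vertical below 0.14 rad and horizontal distance between funnel_small_centre and flask_small_mouth below 0.008 m and z of funnel_small_centre in the frame of flask_small_mouth between 0.0124 and 0.0244 m))), for 0.2 s.
At the end, for the whole second after the job is handed in: Each cone sits in its own flask's mouth (6 mm off axis, 5 mm in height, 8 degrees), each funnel in its own cone (8 mm off the flask's axis, 6 mm in height, 8 degrees); both flasks upright within 4.5 degrees; all released and at rest (horizontal distance between cone_large_centre and flask_large_mouth below 0.006 m and z of cone_large_centre in the frame of flask_large_mouth between 0.002 and 0.012 m and angle between each of cone_large_centre, funnel_large_centre, cone_small_centre, funnel_small_centre's own z axis and vertical below 0.14 rad and horizontal distance between funnel_large_centre and flask_large_mouth below 0.008 m and z of funnel_large_centre in the frame of flask_large_mouth between 0.0136 and 0.0256 m and horizontal distance between cone_small_centre and flask_small_mouth below 0.006 m and z of cone_small_centre in the frame of flask_small_mouth between 0.0021 and 0.0121 m and horizontal distance between funnel_small_centre and flask_small_mouth below 0.008 m and z of funnel_small_centre in the frame of flask_small_mouth between 0.0124 and 0.0244 m and angle between each of flask_large_mouth, flask_small_mouth's own z axis and vertical below 0.08 rad and linear speed of each of cone_large, cone_small, funnel_large, funnel_small, flask_large, flask_small below 0.02 m/s); the robot touches nothing.
It fails at once if a flask was tipped (angle between any of flask_large_mouth, flask_small_mouth's own z axis and vertical above 0.3 rad).
It fails at once if a porcelain funnel was dropped or slammed into place (contact force between funnel_large and cone_large above 90 N or contact force between funnel_large and cone_small above 90 N or contact force between funnel_large and flask_large above 90 N or contact force between funnel_large and flask_small above 90 N or contact force between funnel_small and cone_large above 60 N or contact force between funnel_small and cone_small above 60 N or contact force between funnel_small and flask_large above 60 N or contact force between funnel_small and flask_small above 60 N).
It fails at once if a funnel was put into its flask without the cone, or into the cone before the cone was in the flask ((horizontal distance between funnel_large_centre and flask_large_mouth below 0.03 m and z of funnel_large_centre in the frame of flask_large_mouth below 0.03 m and horizontal distance between cone_large_centre and flask_large_mouth above 0.03 m) or (distance between funnel_large_centre and cone_large_centre below 0.025 m and horizontal distance between cone_large_centre and flask_large_mouth above 0.03 m) or (horizontal distance between funnel_small_centre and flask_small_mouth below 0.03 m and z of funnel_small_centre in the frame of flask_small_mouth below 0.03 m and horizontal distance between cone_small_centre and flask_small_mouth above 0.03 m) or (distance between funnel_small_centre and cone_small_centre below 0.025 m and horizontal distance between cone_small_centre and flask_small_mouth above 0.03 m)).
It fails at once if a bystander was disturbed (distance of any of glass_funnel, amber_bottle, spray_bottle from where it was at the start of the episode above 0.03 m).
It also fails if it takes over 120 s, if anything falls off the work surface, if the arm or the gripper's body presses on something with over 40 N, if the wrist force passes 120 N, or if a joint passes its speed limit or range.

## Robot

A 7-joint arm with a two-finger parallel gripper is mounted at the origin on the work surface. World frame = base frame: x ahead of the robot, y to its left, z up, the work surface at z = 0. Lengths are in mm, angles in rad, forces in N, time in s.
With the tool pointing down it reaches from about 350 to 900 mm from the base axis. Payload 8.1 kg.
Tool frame: the origin (TCP) lies at the very end of the fingers, on their centre line; the grasp point (between the pads) lies 19 mm behind it; z points along the fingers, y is the direction in which the jaws open and shut (so a half turn about z gives the same grasp; the last joint's range is limited). The gripper opens to 85 mm and grips with 20 to 120 N. Pads are 22 mm wide; open, the fingers measure 114 mm over their backs; the gripper's body (76 mm by 85 mm) begins 54 mm behind the grasp point. The pads swing forward as they close: fully open they stand 13 mm farther back than shut.
Start: joints at [-1.3, 0.434, 0.025, 1.573, -0.012, 1.134, -0.075], TCP at [228.25, 581.845, 231.323] pointing down, gripper open.
Joint ranges: [-2.62, 2.62], [-0.44, 2.09], [-1.27, 1.32], [0.08, 2.57], [-1.32, 4.46], [0.12, 2], [-2.74, 2.74]. Speed limits (rad/s): [2.22, 2.22, 3.01, 3.01, 3.14, 3.14, 3.14].

## Interface

Orientations are given as a rotation vector (axis times angle).
In Python, from station import bot gives the robot as it stands.
- The arm moves only by the tool servo_tool, never from a script. Its argument "motion" is text: rows parted by semicolons, each of 7 numbers parted by spaces: the turn, a rotation vector about the tool's x, y, z in degrees, then the shift along the tool's x, y, z in m, then the gripper command: -1 is fully open, 1 is shut, values between are in proportion. A call has 1 to 10 rows; each row is the pose to reach, as a shift and turn from the pose commanded when the call began, along the tool's axes at that moment; what a row does not reach only later rows make up. A row lasts 1/8 s, in which the tool goes at most 62.5 mm and 10.7 degrees, less where a joint would pass 70% of its speed; a pose out of reach is approached as far as the arm can. A call with a gripper value outside its range is refused whole. The fingers move at their own pace and stop on an object; the grip force is fixed at half the most. Time passes only in rows, so rows that repeat a pose let the fingers close. It gives the time, the measured TCP pose, the force and the opening at its end, in the units of the state.
- bot.observe(): the state, without advancing time (a new reading comes with each control period).
- bot.grab_frame(name): name is "scene" or "side" or "wrist"; returns (picture, depth): 400x640x3 uint8, blue, green, red; 400x640 float32, mm along the optical axis (not along the pixel's ray), 0 where there is no reading.
- bot.camera_params(name): a dict with "vfov" (degrees; the focal length in pixels is half the picture's height over the tangent of half this angle, whatever the lens; pixels are square), "cx", "cy" (the principal point, pixels), "world_to_cam" (4x4, takes a point from world to camera coordinates); the wrist camera has in their place "tool_from_camera" (4x4, takes a point from camera to tool coordinates, whose origin is the TCP and whose axes are the flange's). Camera axes: x right, y down, z forward; pixel columns grow to the right and rows downward; lengths in mm; the calibration is good to about 2 mm. A picture is of the moment at which its call begins: read the wrist's pose just before it. camera_params takes no time and is no camera call.
- bot.finish_job(): hands the job in, once; it reports no verdict.
The state is a dict: "time_s": time; "joint_positions": joint angles; "joint_vel": joint speeds; "joint_torque": joint torques, N m; "position": TCP position; "ee_rot": TCP orientation; "ft_force": force on the tool from outside, world axes, zero at the start; "moment": the same for the moment, N m; "finger_gap": finger opening in mm.
Only numpy, scipy, OpenCV 4.12 (cv2) and the standard library are available. Lean on these libraries where they do the work, as an engineer would, in place of code of your own. Each camera call takes 0.05 s, during which the arm holds its last target.

## Working session

There is one attempt and no reset: what is moved stays moved. The work goes in short steps, Python scripts to look and compute and a tool call to move; the robot and the scene stay as the last step left them, time stands still between calls to the robot, and variables do not carry over. Pictures are saved under pics/ and viewed, and the job is handed in when it is done.

Besides the shell and the picture viewer there is one more tool, called as name(argument=value, ...) on one line, values as JSON. servo_tool: Moves the arm, as the interface text tells. Its arguments: {"type":"object","properties":{"motion":{"type":"string"}},"required":["motion"]}

```bash
ls; mkdir -p pics; python3 - <<'E'
from station import bot
import cv2,numpy as np
np.set_printoptions(suppress=True,precision=3)
s=bot.observe(); print(s)
for n in ["scene","side","wrist"]:
    p,d=bot.grab_frame(n); cv2.imwrite(f"pics/{n}0.png",p); np.save(f"pics/{n}0.npy",d)
    print(n,bot.camera_params(n))
E
```

```text
pics
{'time_s': 0.0, 'joint_positions': array([-1.3  ,  0.435,  0.025,  1.574, -0.012,  1.134, -0.075]), 'joint_vel': array([ 0.001, -0.001,  0.002,  0.   ,  0.   ,  0.001, -0.   ]), 'joint_torque': array([  0.   , -67.049,   1.025, -31.62 ,   0.016,   0.013,   0.   ]), 'position': array([228.063, 581.347, 230.525]), 'ee_rot': array([-0.584, -3.087,  0.003]), 'ft_force': array([ 0.337, -0.05 , -0.484]), 'moment': array([-0.009, -0.011, -0.003]), 'finger_gap': 85.38268182322415}
scene {'vfov': 44.1598170303231, 'cx': 329.5551358989058, 'cy': 203.13391291977246, 'world_to_cam': array([[   0.141,    0.99 ,   -0.016,  -46.12 ],
       [   0.584,   -0.096,   -0.806, -157.381],
       [  -0.8  ,    0.104,   -0.591, 1935.928],
       [   0.   ,    0.   ,    0.   ,    1.   ]])}
side {'vfov': 44.611897004180115, 'cx': 315.64766105089745, 'cy': 205.32763099932467, 'world_to_cam': array([[   0.813,   -0.582,   -0.013, -384.295],
       [  -0.318,   -0.426,   -0.847,  231.606],
       [   0.487,    0.693,   -0.532, 1257.565],
       [   0.   ,    0.   ,    0.   ,    1.   ]])}
wrist {'vfov': 62.30239518613047, 'cx': 317.0357845599895, 'cy': 200.41591666570702, 'tool_from_camera': array([[  -0.001,   -0.962,   -0.272,   68.833],
       [   1.   ,   -0.001,   -0.   ,   -0.917],
       [   0.   ,   -0.272,    0.962, -142.724],
       [   0.   ,    0.   ,    0.   ,    1.   ]])}
```

View pics/scene0.png

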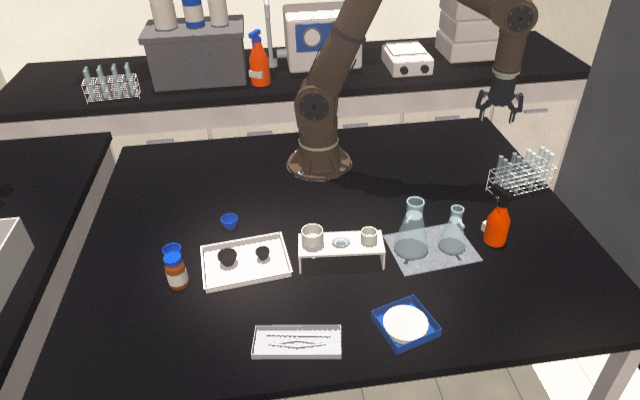

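View pics/side0.png

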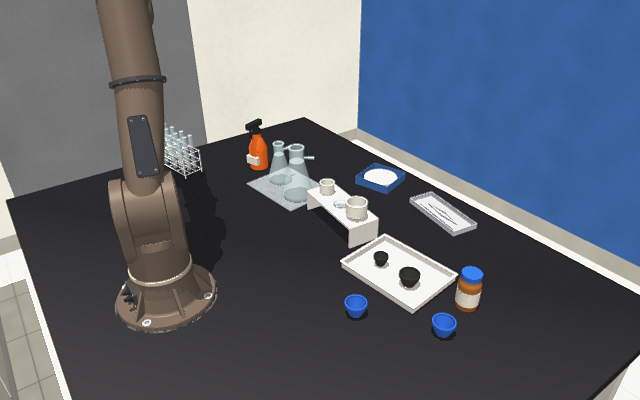

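View pics/wrist0.png

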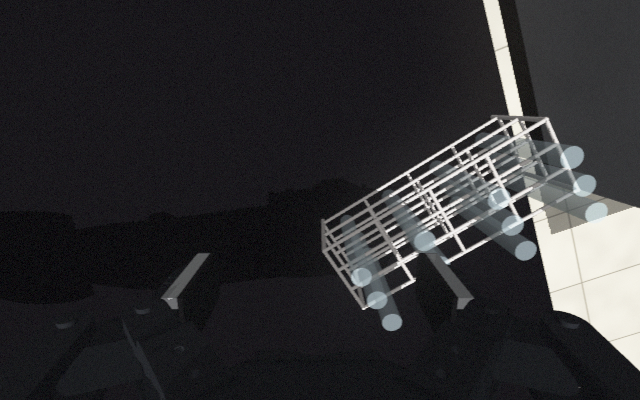

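Scene view: tray with cones (large 228,258; small 263,254), rack with the large funnel at (312,238), glass at (341,242) and small funnel at (369,236), large flask mouth at (414,200), small at (457,208). Enlarged crops next.

```bash
cat > h.py <<'E'
import numpy as np,cv2
from station import bot
from scipy.spatial.transform import Rotation as R
np.set_printoptions(suppress=True,precision=2)
def K(p):
    f=200/np.tan(np.radians(p['vfov']/2)); return f,p['cx'],p['cy']
def ray(p,u,v,T=None):
    """returns origin, dir (dir per unit of cam z) in world; T world_from_cam"""
    f,cx,cy=K(p)
    if T is None: T=np.linalg.inv(p['world_to_cam'])
    d=T[:3,:3]@np.array([(u-cx)/f,(v-cy)/f,1]); return T[:3,3],d
def onz(p,u,v,z,T=None):
    o,d=ray(p,u,v,T); return o+d*(z-o[2])/d[2]
def proj(p,X,T=None):
    f,cx,cy=K(p); W=p['world_to_cam'] if T is None else np.linalg.inv(T)
    c=W[:3,:3]@np.asarray(X,float)+W[:3,3]; return np.array([f*c[0]/c[2]+cx,f*c[1]/c[2]+cy])
def toolT(s):
    T=np.eye(4); T[:3,:3]=R.from_rotvec(s['ee_rot']).as_matrix(); T[:3,3]=s['position']; return T
def wristT(s,p): return toolT(s)@p['tool_from_camera']
def togo(s,X):
    "shift in tool axes (m) from the pose s to TCP X (mm)"
    T=toolT(s); return T[:3,:3].T@(np.asarray(X,float)-T[:3,3])/1000
E
python3 - <<'E'
from h import *
for n,(x0,y0,x1,y1),k in [("scene",(195,180,355,300),5),("scene",(340,180,500,300),5),("side",(230,130,390,250),5),("side",(320,230,480,350),5)]:
    p=cv2.imread(f"pics/{n}0.png")[y0:y1,x0:x1]
    cv2.imwrite(f"pics/c_{n}_{x0}.png",cv2.resize(p,None,fx=k,fy=k,interpolation=cv2.INTER_CUBIC))
E
```

```text
(no output)
```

View pics/c_scene_195.png

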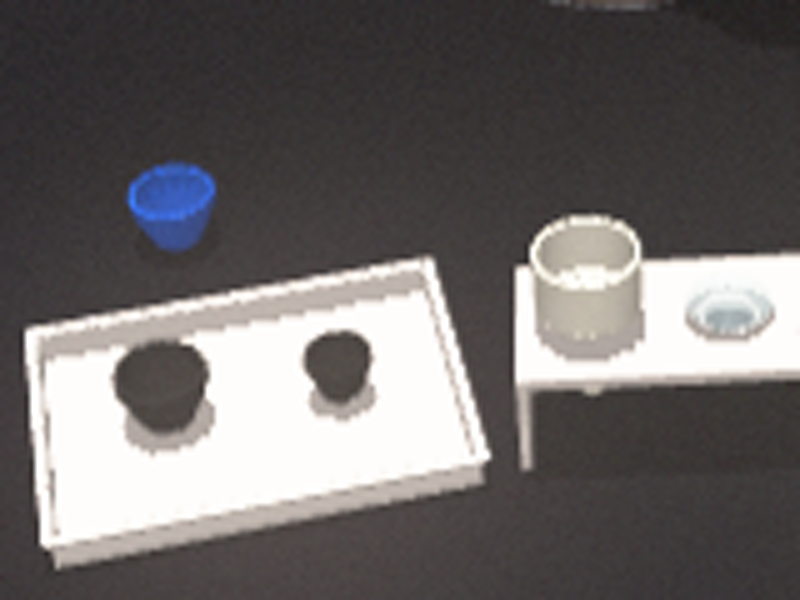

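View pics/c_scene_340.png

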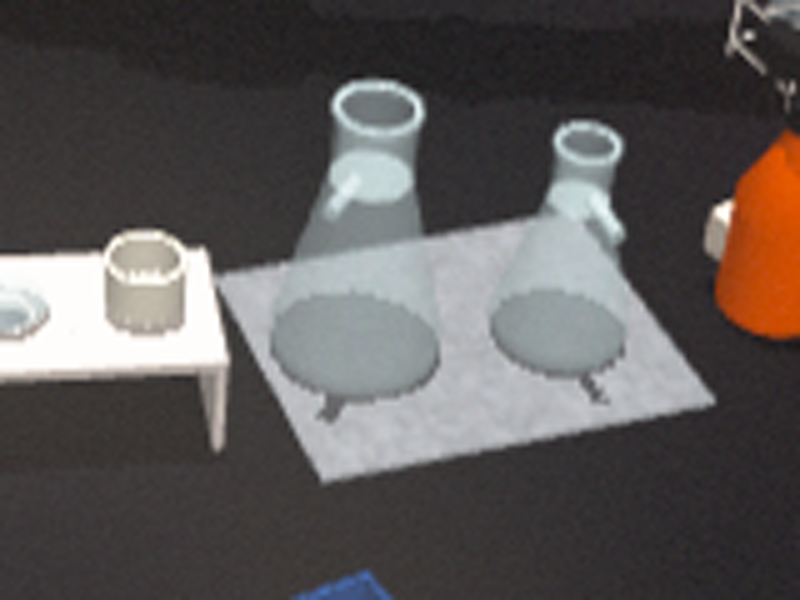

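View pics/c_side_230.png

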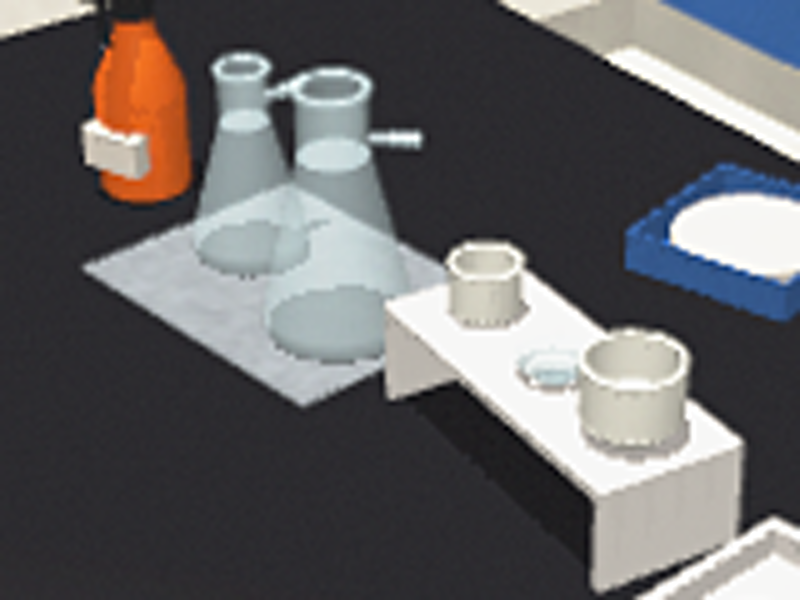

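View pics/c_side_320.png

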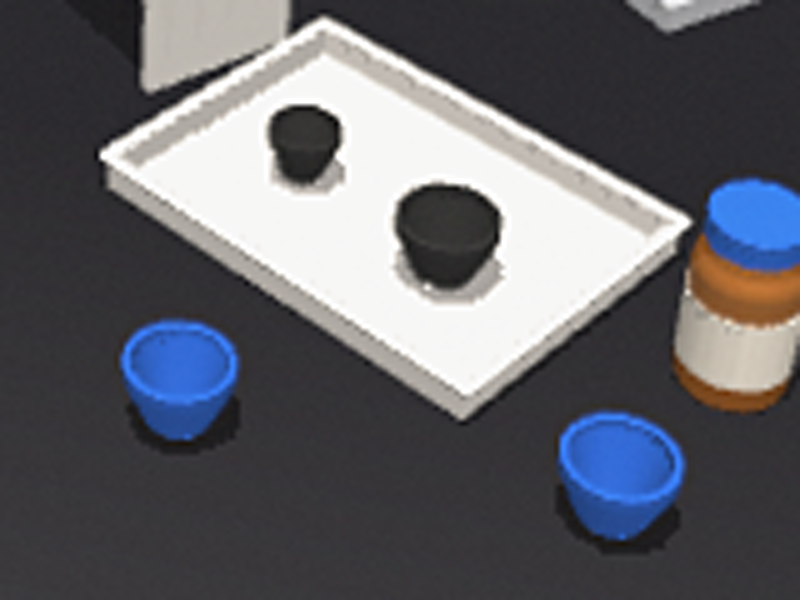

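```bash
python3 - <<'E'
from h import *
ps,pd=bot.camera_params("scene"),bot.camera_params("side")
for n,z,a,b in [("coneL",41,(227.2,253.6),(409.6,272.4)),("coneS",36,(262.5,249.6),(380.9,254.8)),
 ("funL",124.3,(312.2,230),(357,201.4)),("funS",110.5,(368.9,231),(327.2,182.4)),
 ("flL",183,(415.6,201.6),(296.4,147.2)),("flS",148,(457.4,208.6),(278.2,143.8))]:
    A,B=onz(ps,*a,z),onz(pd,*b,z)
    o1,d1=ray(ps,*a);o2,d2=ray(pd,*b)
    t=np.linalg.lstsq(np.c_[d1,-d2],o2-o1,rcond=None)[0]
    print(n,A[:2],B[:2],"tri",(o1+d1*t[0]+o2+d2*t[1])/2, "gap",np.linalg.norm(o1+d1*t[0]-o2-d2*t[1]))
E
```

```text
coneL [ 527.02 -332.85] [ 528.81 -339.15] tri [ 528.88 -335.39   40.57] gap 6.129884202566837
coneS [ 519.99 -229.32] [ 523.45 -235.7 ] tri [ 523.12 -231.96   36.26] gap 6.628792331654317
funL [559.49 -80.91] [554.94 -91.5 ] tri [558.89 -83.16 121.15] gap 6.314600214177593
funS [573.29  81.44] [567.43  68.13] tri [572.62  79.36 106.61] gap 7.236763470458541
flL [551.07 219.79] [549.18 209.79] tri [552.42 217.93 181.36] gap 5.519791483555819
flS [558.29 346.31] [554.31 332.68] tri [559.03 344.5  145.23] gap 6.728004683130736
```

Rough positions are sane (heights agree within ~4 mm), but the two fixed cameras disagree by ~6 mm, so I'll refine with the wrist camera. First work out the move over the flasks.

```bash
cat >> h.py <<'E'
def plan(X,yaw=None,s=None):
    "print turn/shift for TCP X with tool pointing down and tool y along world angle yaw(deg)"
    s=s or bot.observe(); T=toolT(s); Rn=T[:3,:3]
    print("cur",T[:3,3],"tool y ang",np.degrees(np.arctan2(Rn[1,1],Rn[0,1])),"tilt",np.degrees(np.arccos(-Rn[2,2])))
    if yaw is not None:
        a=np.radians(yaw); y=np.array([np.cos(a),np.sin(a),0]); z=np.array([0,0,-1.]); G=np.c_[np.cross(y,z),y,z]
        print("turn deg",np.degrees(R.from_matrix(Rn.T@G).as_rotvec()))
    print("shift m",togo(s,X).round(4),"dist",np.linalg.norm(X-T[:3,3]))
E
python3 - <<'E'
from h import *
s=bot.observe(); print(s['joint_positions']);print(toolT(s)[:3,:3])
for y in (0,180): plan(np.array([556,280,360]),y)
E
```

```text
[-1.3   0.44  0.02  1.57 -0.01  1.13 -0.08]
[[-0.93  0.37 -0.  ]
 [ 0.37  0.93 -0.  ]
 [-0.   -0.   -1.  ]]
cur [228.12 581.48 230.73] tool y ang 68.58009625170868 tilt 0.06854974453371984
turn deg [-0.06  0.05 68.58]
shift m [-0.42 -0.16 -0.13] dist 463.79604545811634
cur [228.12 581.48 230.73] tool y ang 68.58009625170868 tilt 0.06854974453371984
turn deg [  -0.05   -0.06 -111.42]
shift m [-0.42 -0.16 -0.13] dist 463.79604545811634
```

servo_tool(motion="0 0 10 0 0 -0.06 -1; 0 0 20 -0.05 -0.02 -0.12 -1; 0 0 30 -0.11 -0.04 -0.13 -1; 0 0 40 -0.17 -0.06 -0.13 -1; 0 0 50 -0.23 -0.085 -0.13 -1; 0 0 60 -0.29 -0.11 -0.13 -1; 0 0 68.6 -0.35 -0.135 -0.13 -1; 0 0 68.6 -0.40 -0.15 -0.13 -1; 0 0 68.6 -0.42 -0.16 -0.13 -1; 0 0 68.6 -0.42 -0.16 -0.13 -1")

```text
time_s: 1.4
position: [562.9, 275.8, 360.9]
ee_rot: [2.227, 2.213, -0.002]
ft_force: [0.0, 1.0, -0.9]
finger_gap: 85.3
```

```bash
cat > snap.py <<'E'
import sys; from h import *
n=sys.argv[1]; s=bot.observe(); p,d=bot.grab_frame("wrist"); cv2.imwrite(f"pics/{n}.png",p)
np.savez(f"pics/{n}.npz",T=wristT(s,bot.camera_params("wrist")),d=d)
print(s['position'],s['ee_rot'],s['joint_vel'],s['finger_gap'],s['ft_force'],s['time_s'])
E
python3 snap.py w1
```

```text
[562.88 275.76 360.92] [ 2.23  2.21 -0.  ] [-0.05 -0.01 -0.06  0.01 -0.02  0.   -0.03] 85.28216439329523 [ 0.01  1.02 -0.89] 1.4
```

View pics/w1.png

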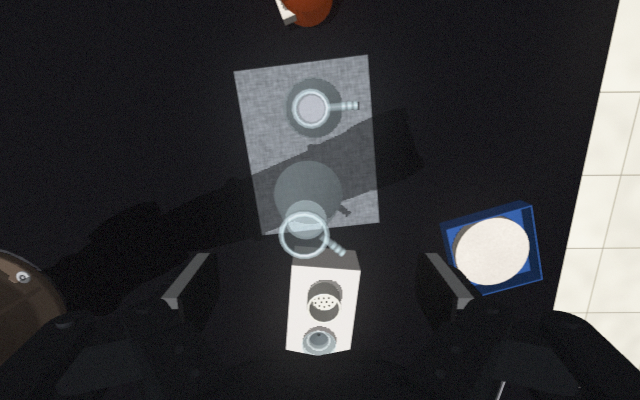

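Wrist view shows small mouth ≈(311,108), large ≈(304,235), small funnel ≈(323,300), glass (319,340). Enlarge.

```bash
cat > crop.py <<'E'
import sys,cv2
n,x,y,w,h,k=sys.argv[1],*map(int,sys.argv[2:7])
p=cv2.imread(f"pics/{n}.png")[y:y+h,x:x+w]; cv2.imwrite(f"pics/{n}_c{x}_{y}.png",cv2.resize(p,None,fx=k,fy=k,interpolation=cv2.INTER_CUBIC))
E
python3 crop.py w1 270 200 80 60 10; python3 crop.py w1 275 80 80 60 10; python3 crop.py w1 285 270 80 60 10
```

```text
(no output)
```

View pics/w1_c270_200.png

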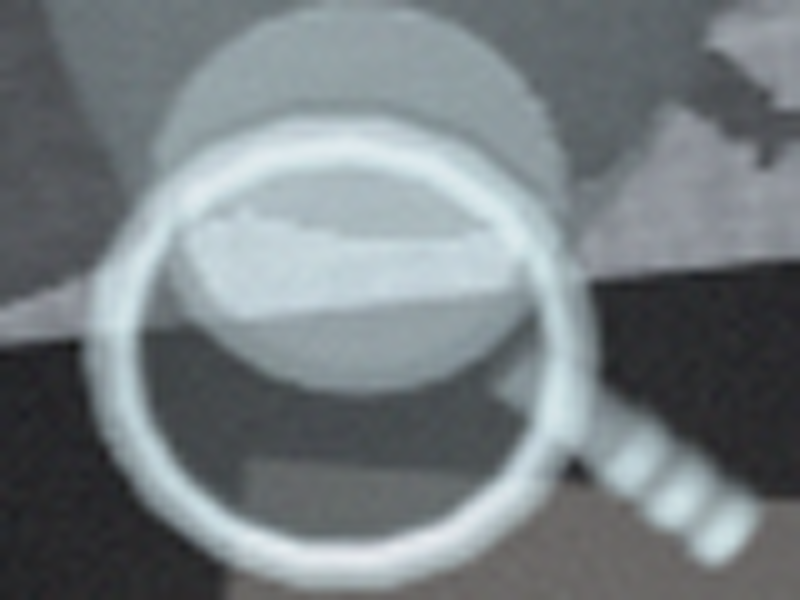

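View pics/w1_c275_80.png

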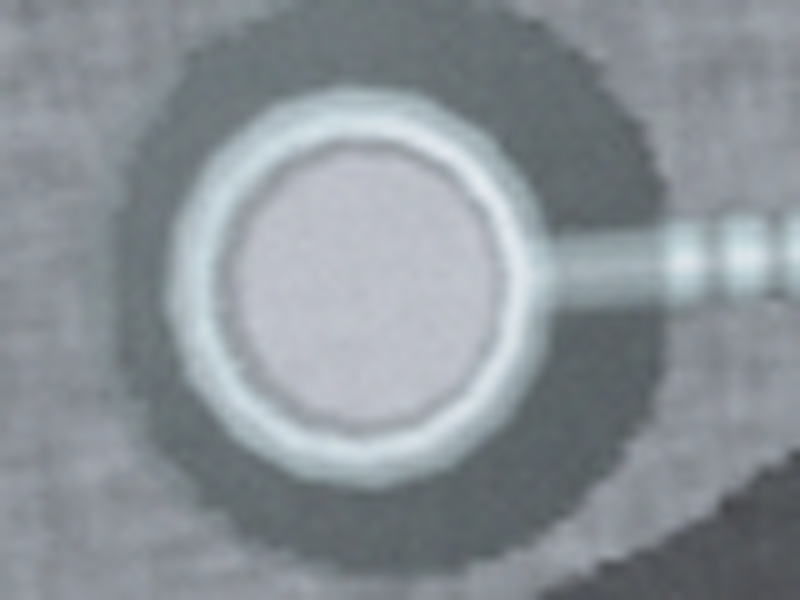

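View pics/w1_c285_270.png

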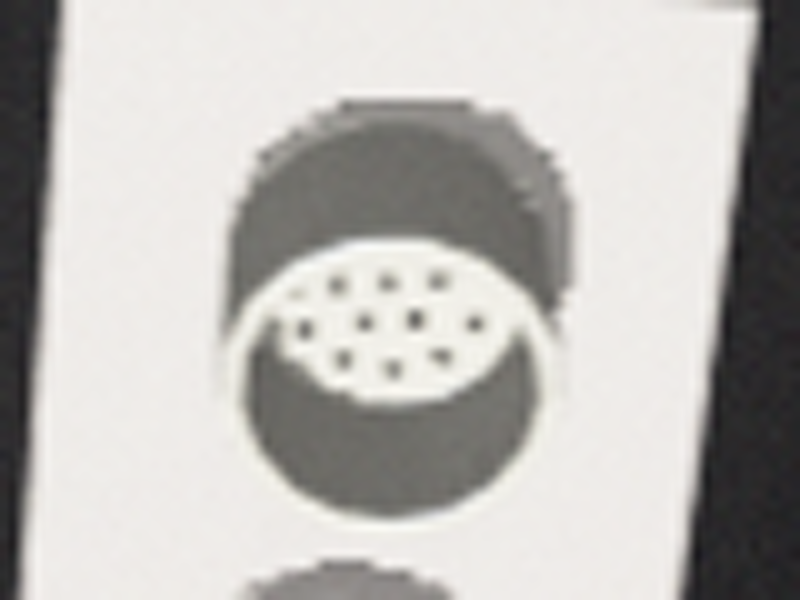

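```bash
python3 - <<'E'
from h import *
p=bot.camera_params("wrist");z=np.load("pics/w1.npz");T=z['T'];d=z['d']
print(K(p)[0])
for n,uv,h,w in [("flL",(303.75,234.75),183,(54,51)),("flS",(310.5,108.2),148,(41,38.2)),("funS",(323.7,308.2),110.5,(41,29.5))]:
    X=onz(p,*uv,h,T); o,dd=ray(p,*uv,T); print(n,X,"depth",(h-o[2])/dd[2],"exp by size",w[0]*K(p)[0]/w[1])
ps,pd=bot.camera_params("scene"),bot.camera_params("side")
for X in ([554.8,214.9,183],[560.4,342.4,148]): print(proj(ps,X),proj(pd,X))
E
```

```text
330.8749561667673
flL [548.44 215.88 183.  ] depth 343.2952124633477 exp by size 350.3381888824595
flS [556.42 342.14 148.  ] depth 342.4540898580468 exp by size 355.12757075490725
funS [570.41  79.67 110.5 ] depth 450.24694612295207 exp by size 459.86010857076127
[414.3  202.52] [296.97 146.21]
[456.36 209.16] [278.21 142.4 ]
```

servo_tool(motion="0 0 0 -0.062 0 0 -1; 0 0 0 -0.124 -0.005 0 -1; 0 0 0 -0.186 -0.01 0 -1; 0 0 0 -0.248 -0.015 0 -1; 0 0 0 -0.31 -0.02 0 -1; 0 0 0 -0.372 -0.025 0 -1; 0 0 0 -0.434 -0.03 0 -1; 0 0 0 -0.494 -0.035 0.02 -1; 0 0 0 -0.55 -0.035 0.045 -1; 0 0 0 -0.56 -0.035 0.06 -1")

```text
time_s: 2.7
position: [524.3, -283.1, 300.0]
ee_rot: [-2.226, -2.216, 0.003]
ft_force: [0.1, 0.7, -0.1]
finger_gap: 85.2
```

servo_tool(motion="0 0 0 0 0 0 -1; 0 0 0 0 0 0 -1; 0 0 0 0 0 0 -1")

```text
time_s: 3.08
position: [526.6, -278.8, 302.2]
ee_rot: [2.218, 2.224, 0.002]
ft_force: [0.4, 0.4, 0.5]
finger_gap: 85.6
```

```bash
python3 snap.py w2
```

```text
[ 526.65 -278.76  302.19] [2.22 2.22 0.  ] [ 0.01 -0.    0.01  0.    0.   -0.    0.  ] 85.63726375867446 [0.42 0.43 0.47] 3.075
```

View pics/w2.png

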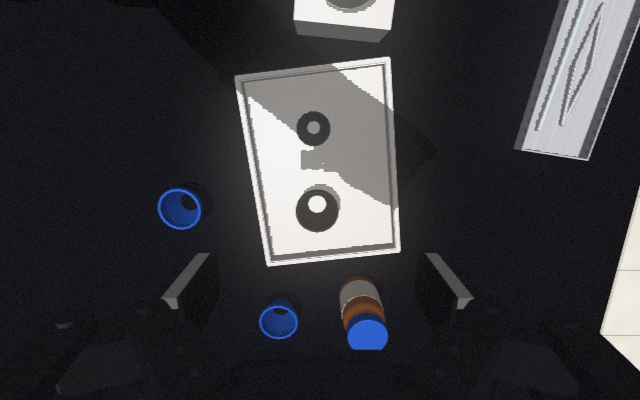

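```bash
python3 crop.py w2 275 90 80 60 10; python3 crop.py w2 277 175 80 60 10
python3 - <<'E'
from h import *
p=bot.camera_params("wrist");T=np.load("pics/w2.npz")['T']
print("amber",onz(p,367,335,105,T))
E
```

```text
amber [ 587.3  -475.27  105.  ]
```

View pics/w2_c275_90.png

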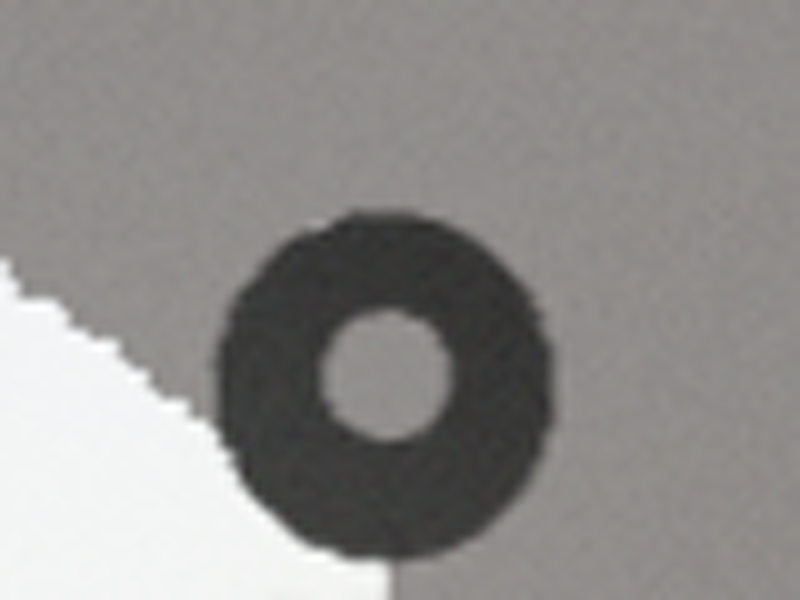

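View pics/w2_c277_175.png

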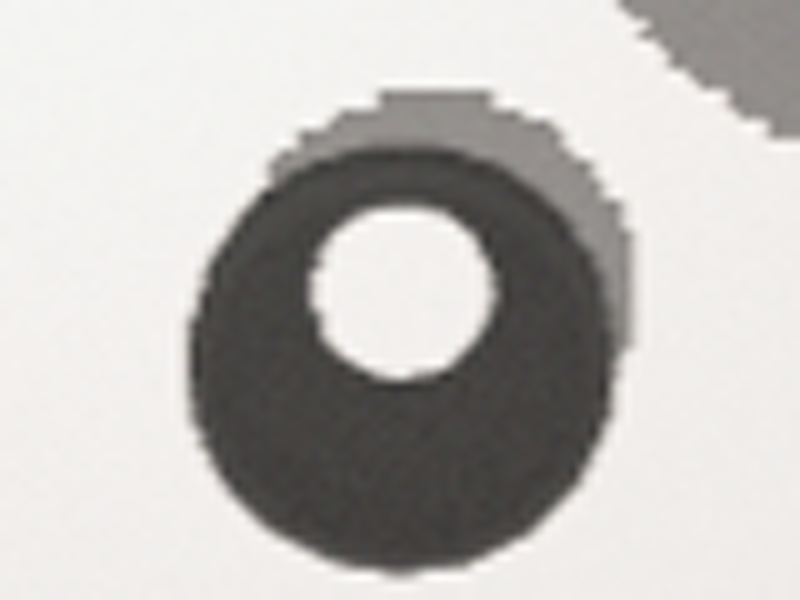

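```bash
python3 - <<'E'
from h import *
p=bot.camera_params("wrist");T=np.load("pics/w2.npz")['T']
L=onz(p,316.6,210.4,41,T);S=onz(p,313,128,36,T);print("L",L,"S",S)
plan(np.array([L[0],L[1],80]),0)
print(bot.observe()['time_s'])
E
```

```text
L [ 526.39 -338.01   41.  ] S [ 521.89 -235.16   36.  ]
cur [ 526.41 -279.12  302.13] tool y ang 0.1171703280229581 tilt 0.081595798414224
turn deg [ 0.08 -0.01  0.12]
shift m [-0.06 -0.    0.22] dist 229.79692552397626
3.125
```

servo_tool(motion="0 0 0 -0.03 0 0.05 -1; 0 0 0 -0.058 0 0.11 -1; 0 0 0 -0.058 0 0.17 -1; 0 0 0 -0.058 0 0.22 -1; 0 0 0 -0.058 0 0.25 -1; 0 0 0 -0.058 0 0.27 -1; 0 0 0 -0.058 0 0.28 -1; 0 0 0 -0.058 0 0.287 -1; 0 0 0 -0.058 0 0.287 -1; 0 0 0 -0.058 0 0.287 -1")

```text
time_s: 4.38
position: [526.0, -338.8, 15.1]
ee_rot: [2.221, 2.22, 0.001]
ft_force: [0.4, -0.3, 0.1]
finger_gap: 85.1
```

```bash
python3 snap.py w3; python3 - <<'E'
from h import *
p,d=bot.grab_frame("side"); cv2.imwrite("pics/s3.png",p)
p=p[190:310,320:480]; cv2.imwrite("pics/s3c.png",cv2.resize(p,None,fx=5,fy=5,interpolation=2))
E
```

```text
[ 526.04 -338.78   15.13] [2.22 2.22 0.  ] [ 0.  0. -0. -0. -0. -0.  0.] 85.1070513433243 [ 0.44 -0.28  0.07] 4.375
```

View pics/w3.png

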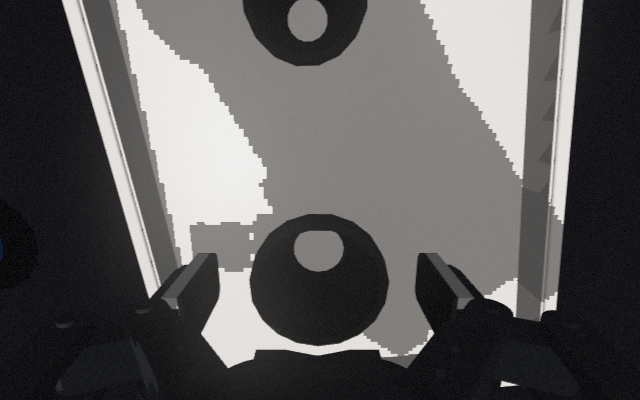

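View pics/s3c.png

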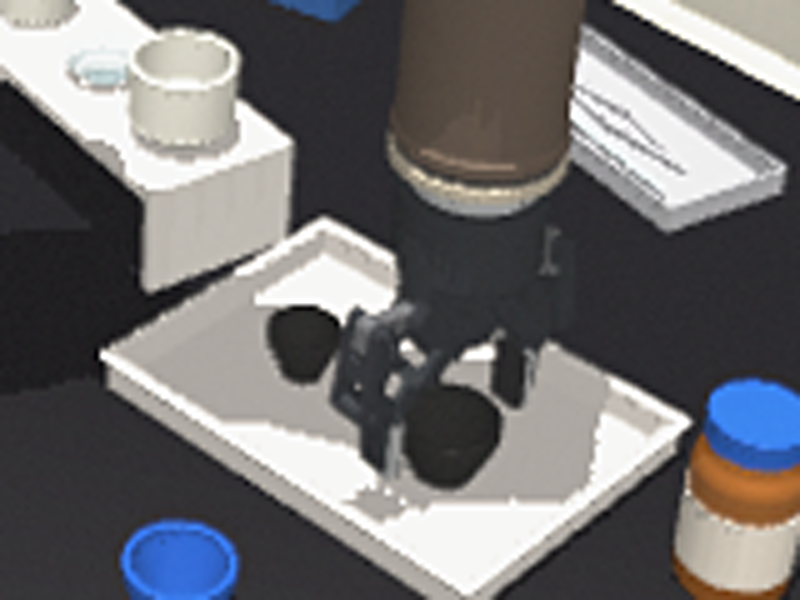

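```bash
python3 - <<'E'
from h import *
p=bot.camera_params("wrist");T=np.load("pics/w3.npz")['T']
print(onz(p,319.5,279,41,T))
for dx in(-43,43):
  print("wrist",proj(p,[526+dx,-338.8,28],T), "side crop",(proj(bot.camera_params("side"),[526+dx,-338.8,28])-[320,190])*5)
print((proj(bot.camera_params("side"),[526,-338.8,41])-[320,190])*5)
E
```

```text
[ 526.48 -336.     41.  ]
wrist [218.84 269.99] side crop [380.62 465.96]
wrist [417.27 269.6 ] side crop [500.13 401.36]
[443.59 413.75]
```

servo_tool(motion="0 0 0 0 0 0 1; 0 0 0 0 0 0 1; 0 0 0 0 0 0 1; 0 0 0 0 0 0 1; 0 0 0 0 0 0 1; 0 0 0 0 0 0 1")

```text
time_s: 5.22
position: [525.4, -338.8, 14.9]
ee_rot: [2.222, 2.22, 0.0]
ft_force: [-1.4, 1.8, 5.0]
finger_gap: 53.8
```

servo_tool(motion="0 0 0 0 0 -0.01 1; 0 0 0 0 0 -0.03 1; 0 0 0 0 0 -0.06 1; 0 0 0 0 0 -0.12 1; 0 0 0 0 0 -0.18 1; 0 0 0 0 0 -0.18 1; 0 0 0 0 0 -0.18 1")

```text
time_s: 6.1
position: [525.5, -338.2, 195.0]
ee_rot: [2.221, 2.221, 0.001]
ft_force: [0.1, -0.4, -1.2]
finger_gap: 53.7
```

```bash
python3 snap.py w4; python3 - <<'E'
from h import *
p,d=bot.grab_frame("side"); cv2.imwrite("pics/s4.png",p)
u,v=map(int,proj(bot.camera_params("side"),bot.observe()['position'])); print(u,v)
p=p[v-60:v+60,u-80:u+80]; cv2.imwrite("pics/s4c.png",cv2.resize(p,None,fx=5,fy=5,interpolation=2))
E
```

```text
[ 525.52 -338.22  194.98] [2.22 2.22 0.  ] [ 0.01  0.03 -0.02  0.02 -0.   -0.01  0.  ] 53.6707703778886 [ 0.1  -0.36 -1.21] 6.1
413 223
```

View pics/w4.png

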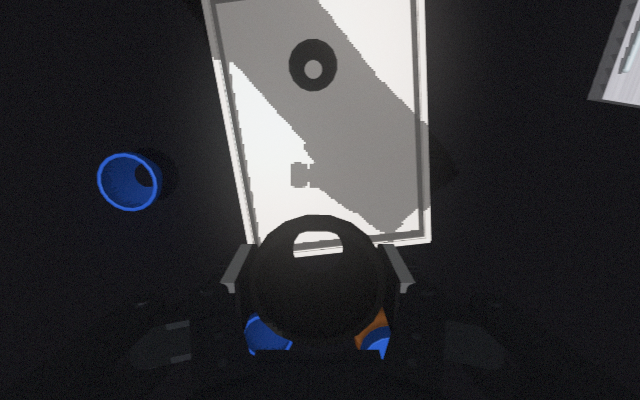

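View pics/s4c.png

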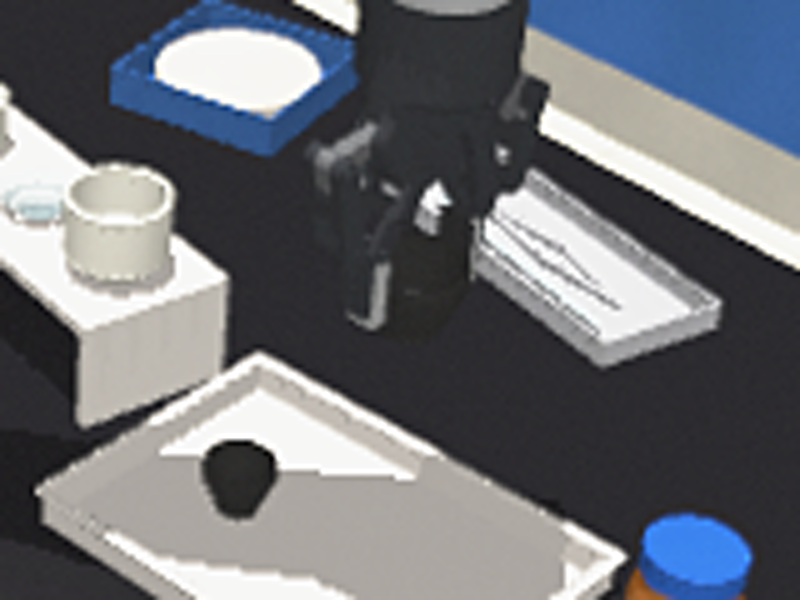

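servo_tool(motion="0 0 0 0.01 0 -0.055 1; 0 0 0 0.06 0.005 -0.075 1; 0 0 0 0.12 0.01 -0.075 1; 0 0 0 0.18 0.015 -0.075 1; 0 0 0 0.24 0.02 -0.075 1; 0 0 0 0.30 0.025 -0.075 1; 0 0 0 0.36 0.025 -0.075 1; 0 0 0 0.42 0.025 -0.075 1; 0 0 0 0.46 0.025 -0.075 1; 0 0 0 0.488 0.025 -0.075 1")

```text
time_s: 7.45
position: [549.7, 152.0, 267.8]
ee_rot: [-2.218, -2.223, 0.004]
ft_force: [0.3, -0.4, -0.3]
finger_gap: 54.0
```

servo_tool(motion="0 0 0 0 0 0 1; 0 0 0 0 0 0 1; 0 0 0 0 0 0 1; 0 0 0 0 0 0 1")

```text
time_s: 7.95
position: [550.8, 148.5, 269.3]
ee_rot: [2.224, 2.219, -0.0]
ft_force: [-0.2, -0.4, 0.1]
finger_gap: 53.8
```

```bash
python3 snap.py w5
```

```text
[550.84 148.49 269.34] [ 2.22  2.22 -0.  ] [-0.    0.   -0.01 -0.01  0.    0.   -0.  ] 53.832771926072226 [-0.16 -0.39  0.09] 7.95
```

View pics/w5.png

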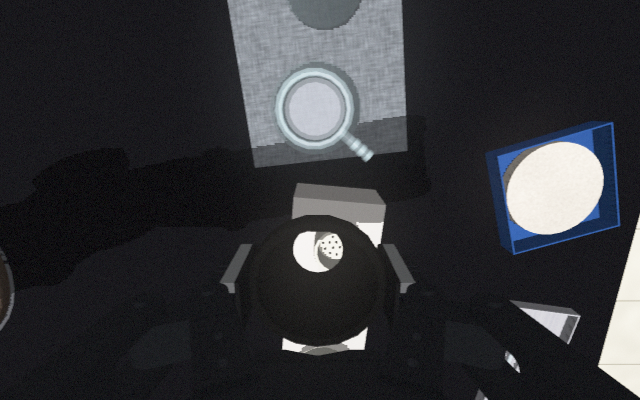

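```bash
python3 crop.py w5 270 60 100 75 8;python3 crop.py w5 230 200 180 160 4
```

```text
(no output)
```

View pics/w5_c270_60.png

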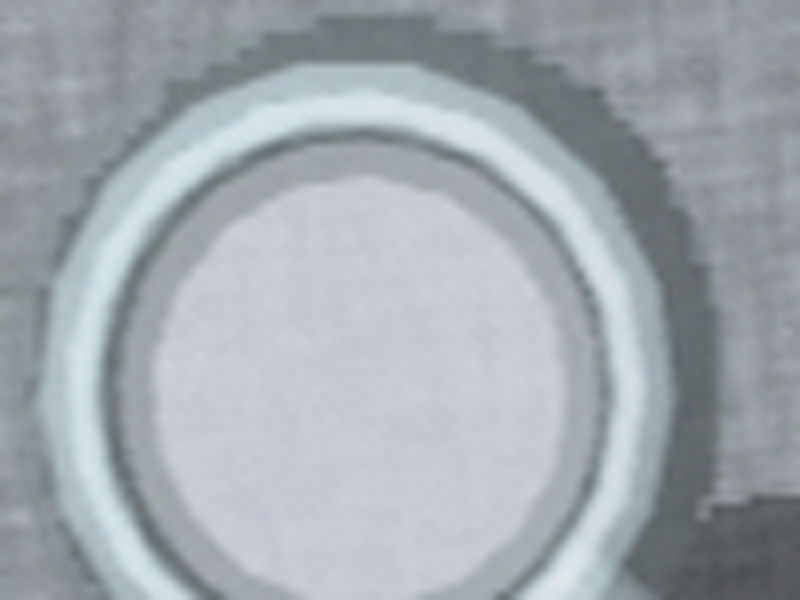

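View pics/w5_c230_200.png

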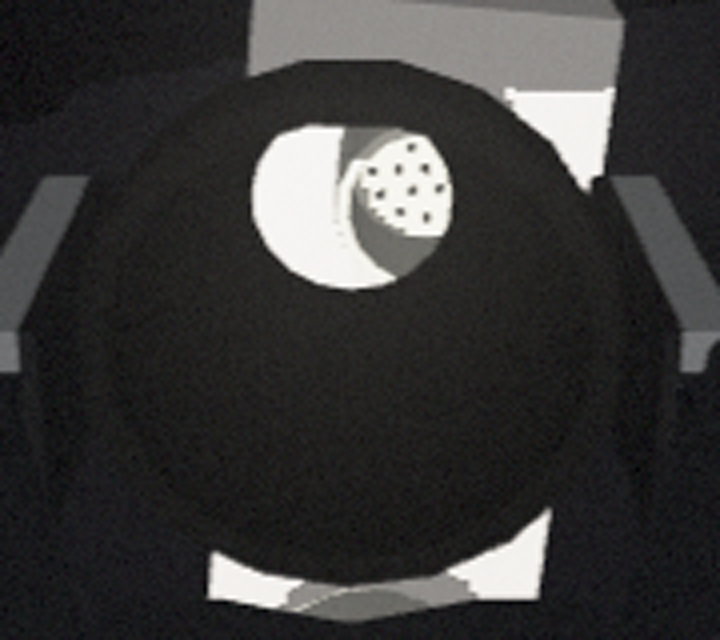

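```bash
python3 crop.py w5 270 90 100 75 8; python3 - <<'E'
from h import *
p=bot.camera_params("wrist");T=np.load("pics/w5.npz")['T']
print("rim",onz(p,318,280.4,269.3+26,T),"bot",onz(p,317.8,251.3,269.3-12,T))
for v in(108,108.5,109): print(onz(p,314.5,v,183,T))
E
```

```text
rim [550.72 150.7  295.3 ] bot [550.75 145.82 257.3 ]
[548.94 215.75 183.  ]
[548.94 215.43 183.  ]
[548.94 215.11 183.  ]
```

View pics/w5_c270_90.png

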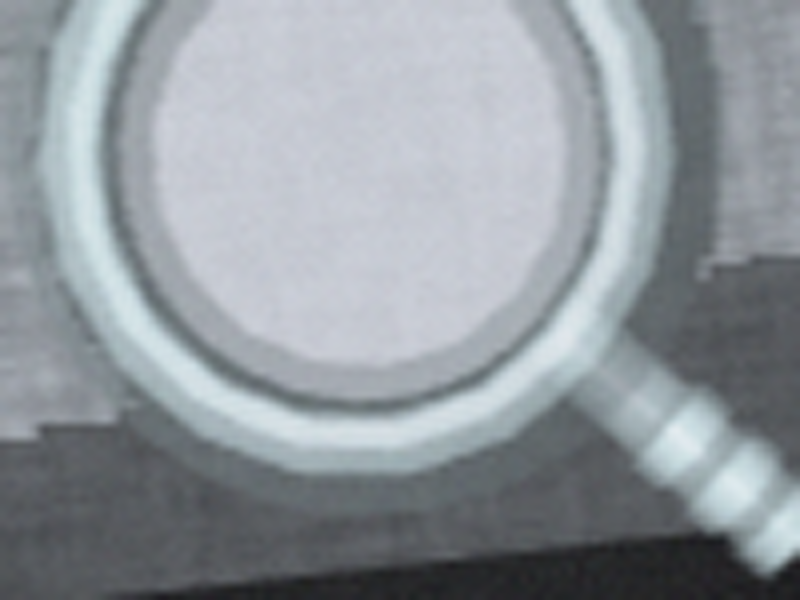

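```bash
python3 - <<'E'
from h import *
p=bot.camera_params("wrist");T=np.load("pics/w5.npz")['T']
a,b=onz(p,318,215,295.3,T),onz(p,318,345.5,295.3,T); print(a,b,(a+b)/2)
a,b=onz(p,318,230.5,257.3,T),onz(p,318,272,257.3,T); print(a,b,(a+b)/2)
a,b=onz(p,314.5,67.5,183,T),onz(p,314.5,149,183,T); print(a,b,(a+b)/2)
E
```

```text
[550.78 177.77 295.3 ] [550.66 120.33 295.3 ] [550.72 149.05 295.3 ]
[550.88 157.09 257.3 ] [550.83 134.19 257.3 ] [550.86 145.64 257.3 ]
[549.06 240.96 183.  ] [548.81 188.54 183.  ] [548.94 214.75 183.  ]
```

servo_tool(motion="0 0 0 0.03 -0.001 0.01 1; 0 0 0 0.055 -0.002 0.02 1; 0 0 0 0.067 -0.002 0.03 1; 0 0 0 0.067 -0.002 0.035 1; 0 0 0 0.067 -0.002 0.035 1; 0 0 0 0.067 -0.002 0.035 1; 0 0 0 0.067 -0.002 0.035 1")

```text
time_s: 8.88
position: [549.1, 215.9, 234.8]
ee_rot: [2.223, 2.22, 0.001]
ft_force: [-0.3, 0.4, -1.3]
finger_gap: 54.3
```

```bash
cat > views.py <<'E'
import sys; from h import *
n=sys.argv[1]; X=[float(v) for v in sys.argv[2:5]]
print(bot.observe()['position'],bot.observe()['ft_force'],bot.observe()['time_s'])
for c in("scene","side"):
    p,d=bot.grab_frame(c); u,v=map(int,proj(bot.camera_params(c),X)); cv2.imwrite(f"pics/{n}_{c}_full.png",p)
    p=p[v-30:v+30,u-40:u+40]; print(c,"crop origin",u-40,v-30); cv2.imwrite(f"pics/{n}_{c}.png",cv2.resize(p,None,fx=10,fy=10,interpolation=2))
E
python3 views.py v1 549 216 200; python3 snap.py w6
```

```text
[549.12 215.92 234.78] [-0.28  0.45 -1.27] 8.875
scene crop origin 374 166
side crop origin 255 111
[548.98 216.17 234.63] [2.22 2.22 0.  ] [-0.  0. -0.  0. -0. -0.  0.] 53.68887345961846 [ 0.32 -1.03 -0.32] 8.975
```

View pics/v1_scene.png

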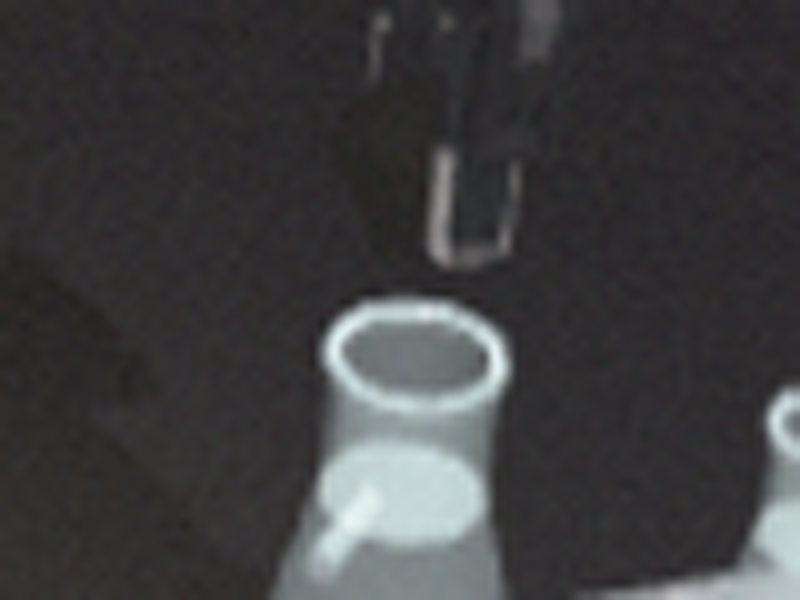

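View pics/v1_side.png

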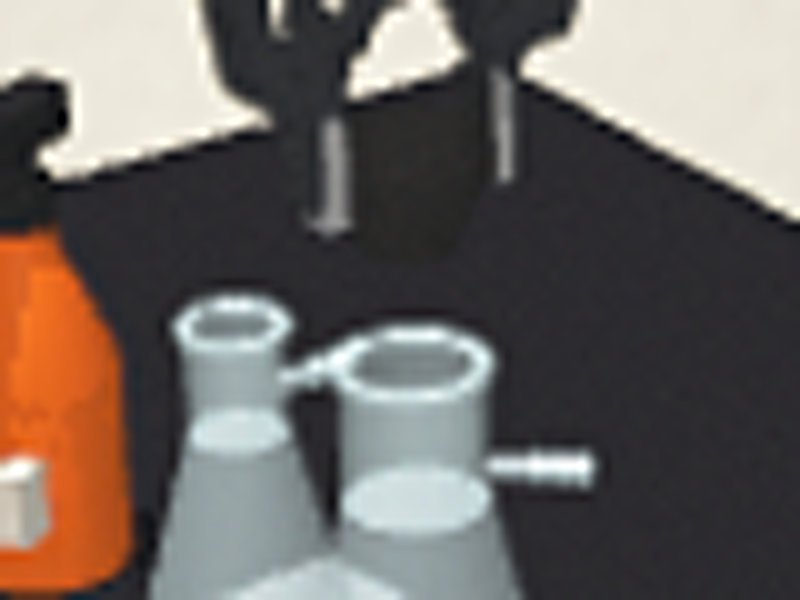

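View pics/w6.png

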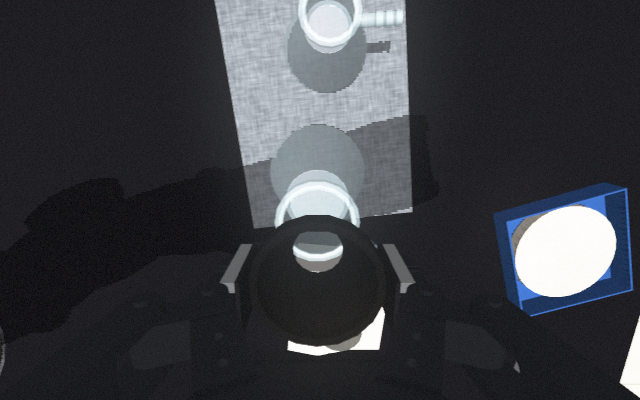

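```bash
python3 - <<'E'
import cv2,numpy as np
out=[]
for c,(u,v) in (("scene",(374,156)),("side",(255,106))):
    p=cv2.imread(f"pics/v1_{c}_full.png")[v:v+50,u:u+80].astype(float)
    p=np.clip((p-20)*5,0,255).astype(np.uint8); out.append(cv2.resize(p,None,fx=9,fy=6 and 9,interpolation=2))
cv2.imwrite("pics/v1_e1.png",out[0]);cv2.imwrite("pics/v1_e2.png",out[1])
E
```

```text
(no output)
```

View pics/v1_e1.png

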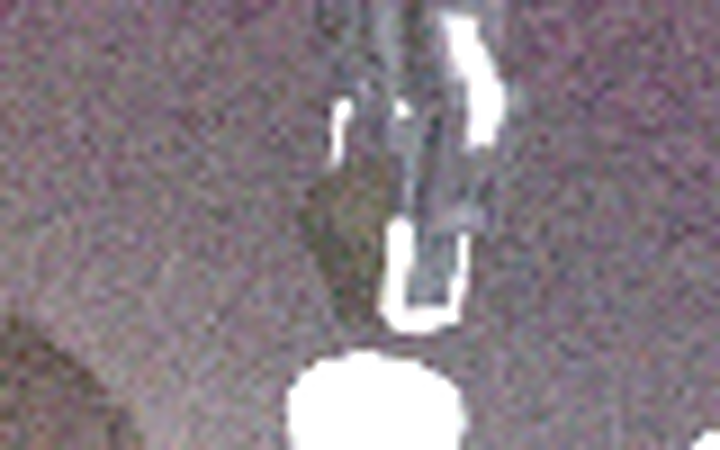

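View pics/v1_e2.png

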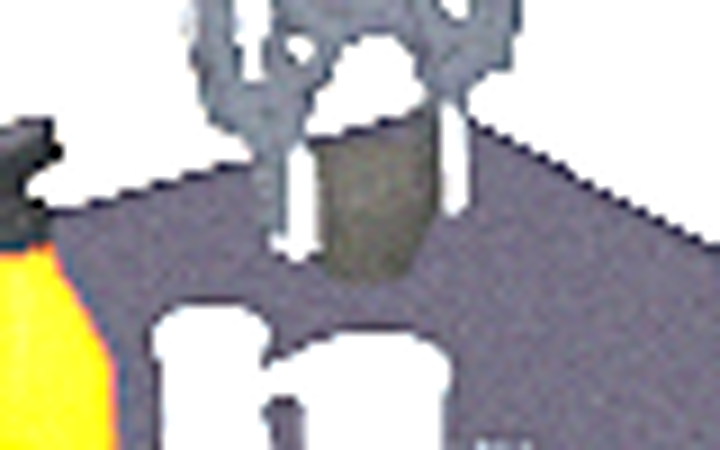

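servo_tool(motion="0 0 0 0 0.001 0.012 1; 0 0 0 0 0.001 0.024 1; 0 0 0 0 0.001 0.032 1; 0 0 0 0 0.001 0.036 1; 0 0 0 0 0.001 0.04 1; 0 0 0 0 0.001 0.042 1; 0 0 0 0 0.001 0.042 1")

```text
time_s: 9.9
position: [549.8, 216.5, 192.4]
ee_rot: [2.222, 2.221, 0.0]
ft_force: [-0.6, -0.4, -0.3]
finger_gap: 54.0
```

```bash
python3 views.py v2 549 216 200; python3 snap.py w7
```

```text
[549.82 216.55 192.36] [-0.6  -0.41 -0.34] 9.9
scene crop origin 374 166
side crop origin 255 111
[549.89 216.55 192.52] [2.22 2.22 0.  ] [-0.  0.  0.  0. -0. -0.  0.] 54.10067946485487 [-0.13  0.58 -1.03] 10.0
```

View pics/v2_scene.png

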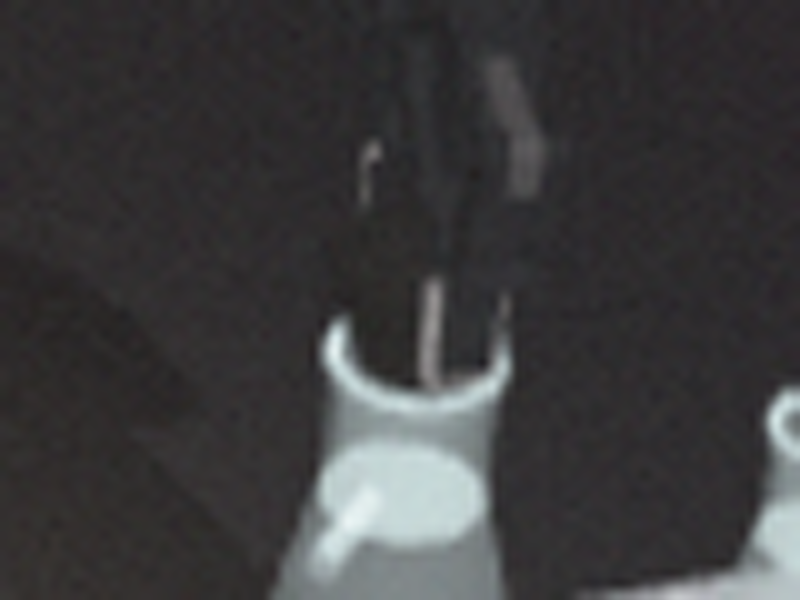

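View pics/v2_side.png

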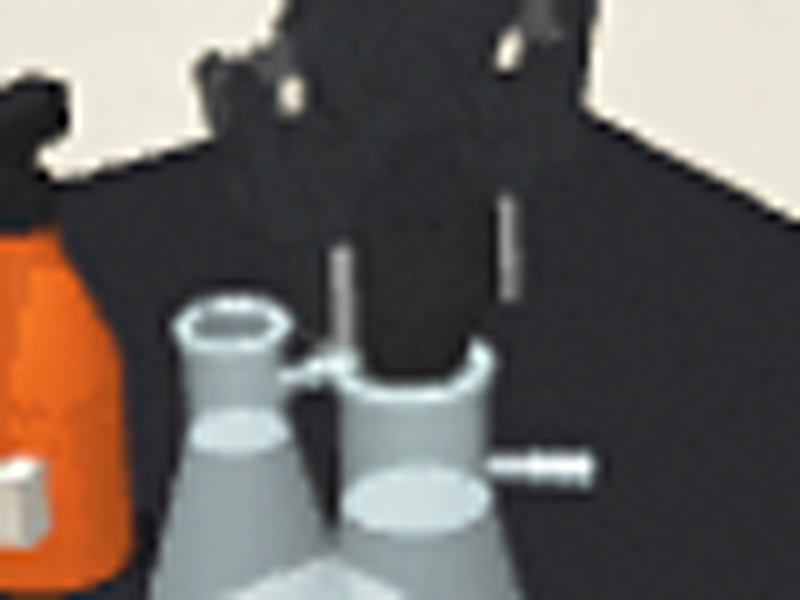

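View pics/w7.png

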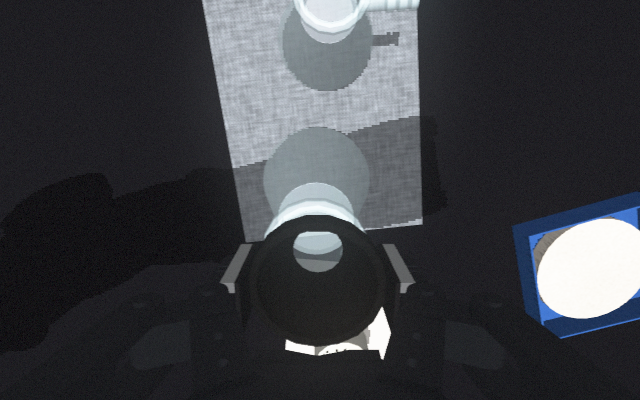

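servo_tool(motion="0 0 0 0 0 0.003 1; 0 0 0 0 0 0.006 1; 0 0 0 0 0 0.009 1; 0 0 0 0 0 0.009 1")

```text
time_s: 10.55
position: [549.4, 216.4, 182.9]
ee_rot: [-2.222, -2.221, 0.001]
ft_force: [-0.9, -0.5, -1.0]
finger_gap: 54.1
```

servo_tool(motion="0 0 0 0 0 0.001 1; 0 0 0 0 0 0.002 1; 0 0 0 0 0 0.002 1")

```text
time_s: 10.92
position: [550.2, 216.6, 182.1]
ee_rot: [2.222, 2.221, 0.002]
ft_force: [-2.4, -0.3, 6.1]
finger_gap: 53.8
```

servo_tool(motion="0 0 0 0 0 0.001 1; 0 0 0 0 0 0.002 1; 0 0 0 0 0 0.002 1")

```text
time_s: 11.3
position: [551.2, 216.9, 181.8]
ee_rot: [2.221, 2.22, 0.006]
ft_force: [-4.9, -1.1, 19.3]
finger_gap: 54.0
```

servo_tool(motion="0 0 0 0 0 -0.002 1; 0 0 0 0 0 -0.002 0; 0 0 0 0 0 -0.002 -1; 0 0 0 0 0 -0.002 -1; 0 0 0 0 0 -0.002 -1; 0 0 0 0 0 -0.03 -1; 0 0 0 0 0 -0.08 -1; 0 0 0 -0.03 0 -0.12 -1; 0 0 0 -0.06 0 -0.12 -1; 0 0 0 -0.06 0 -0.12 -1")

```text
time_s: 12.55
position: [550.2, 153.6, 300.1]
ee_rot: [2.226, 2.216, 0.001]
ft_force: [-1.0, -0.0, -0.5]
finger_gap: 85.5
```

```bash
python3 views.py v3 549 216 200; python3 snap.py w8; python3 crop.py w8 260 40 100 75 8
```

```text
[550.19 153.6  300.08] [-0.99 -0.02 -0.55] 12.55
scene crop origin 374 166
side crop origin 255 111
[549.59 156.83 299.09] [-2.22 -2.22 -0.  ] [-0.01  0.01 -0.02 -0.   -0.   -0.   -0.  ] 85.14611813337903 [-0.08 -0.26 -0.41] 12.65
```

View pics/v3_scene.png

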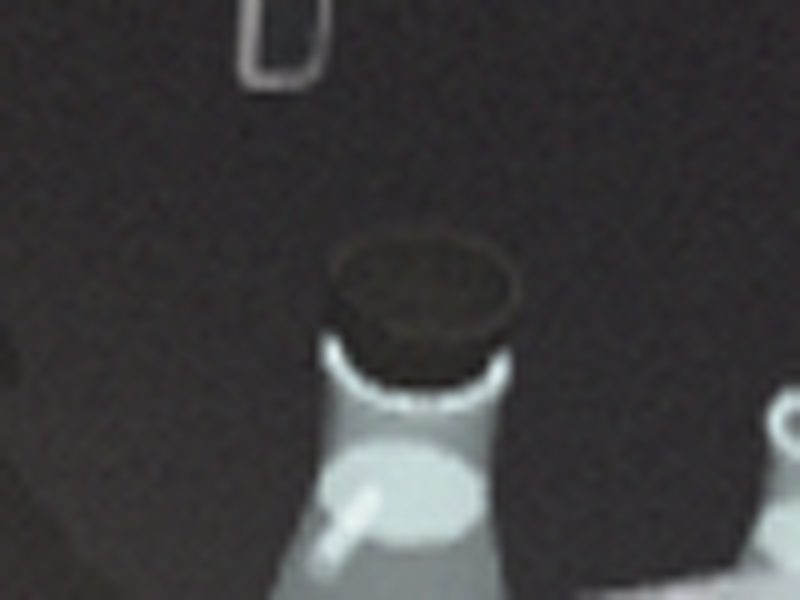

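View pics/v3_side.png

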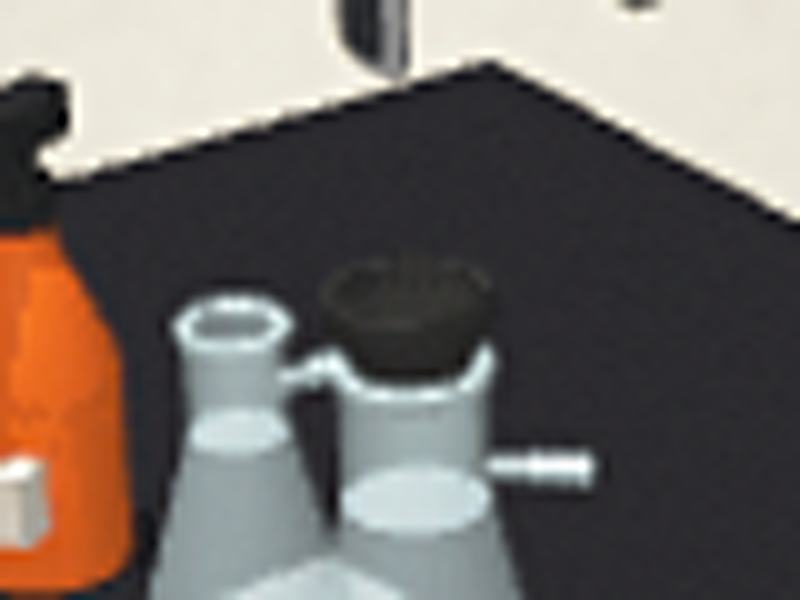

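View pics/w8.png

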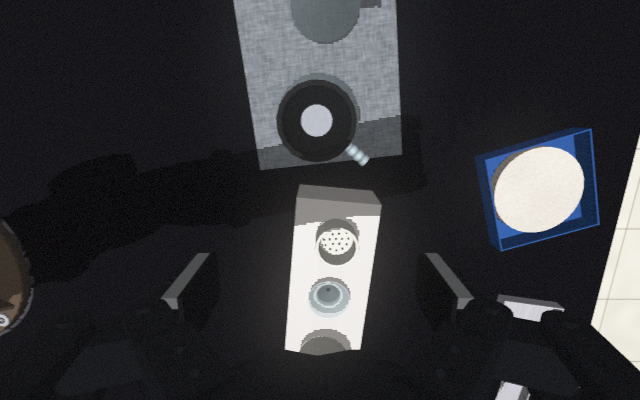

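View pics/w8_c260_40.png

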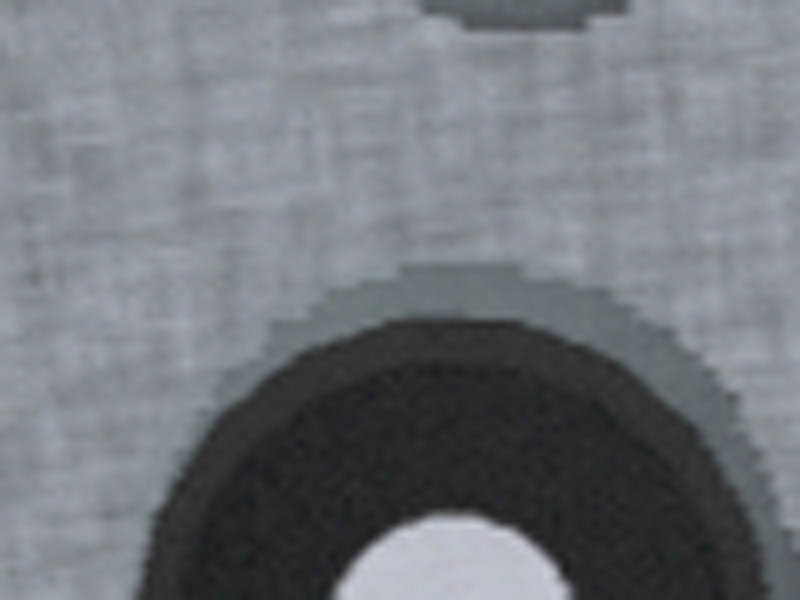

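```bash
python3 crop.py w8 265 70 100 100 6; python3 - <<'E'
import cv2,numpy as np
for c,(u,v) in (("scene",(384,176)),("side",(265,126))):
    p=cv2.imread(f"pics/v3_{c}_full.png")[v:v+40,u:u+60].astype(float)
    p=np.clip((p-20)*4,0,255).astype(np.uint8); cv2.imwrite(f"pics/v3_{c}e.png",cv2.resize(p,None,fx=13,fy=13,interpolation=2))
E
```

```text
(no output)
```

View pics/w8_c265_70.png

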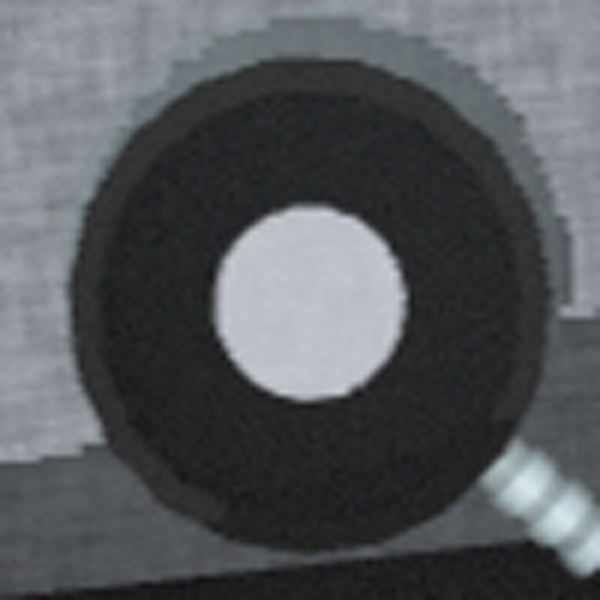

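View pics/v3_sidee.png

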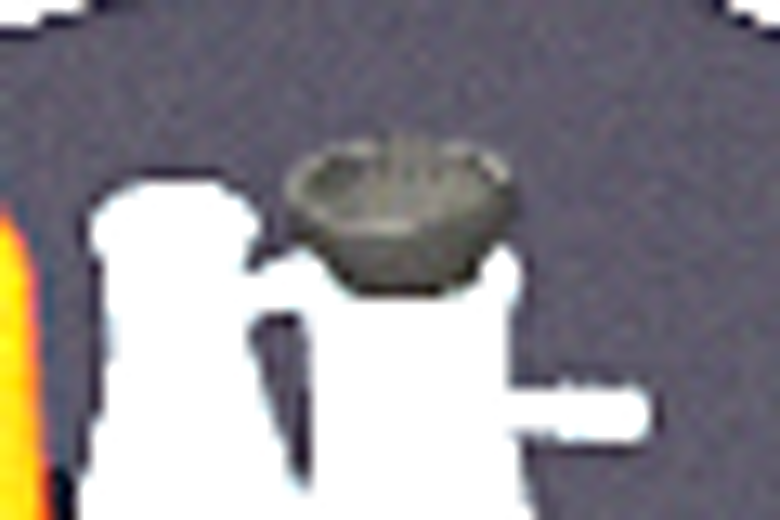

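View pics/v3_scenee.png

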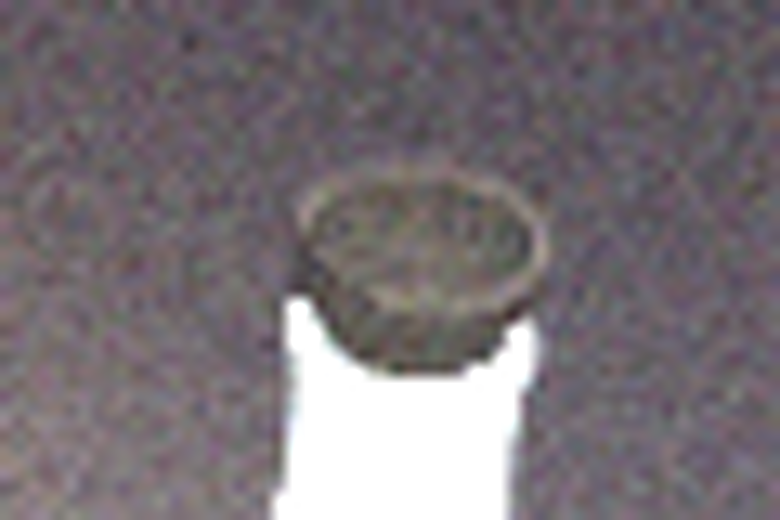

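```bash
python3 - <<'E'
from h import *
p=bot.camera_params("wrist");T=np.load("pics/w8.npz")['T']
for u,v1,v2,z in((316.1,79.1,161.6,209),(316.3,103.4,136.6,171)):
    a,b=onz(p,u,v1,z,T),onz(p,u,v2,z,T);print(a,b,(a+b)/2)
a,b=(onz(p,265-.4+x/6,120,209,T) for x in(68,550));print(b-a)
print(bot.observe()['position'])
E
```

```text
[548.66 242.57 209.  ] [548.54 187.59 209.  ] [548.6  215.08 209.  ]
[548.7  227.52 171.  ] [548.65 201.82 171.  ] [548.68 214.67 171.  ]
[54.97 -0.07  0.  ]
[549.44 157.49 298.84]
```

servo_tool(motion="0 0 0 -0.06 0 0 -1; 0 0 0 -0.12 0.003 0 -1; 0 0 0 -0.18 0.006 0 -1; 0 0 0 -0.23 0.009 0 -1; 0 0 0 -0.25 0.009 0 -1; 0 0 0 -0.25 0.009 0 -1; 0 0 0 -0.25 0.009 0 -1; 0 0 0 -0.25 0.009 0 -1")

```text
time_s: 13.7
position: [558.9, -91.5, 299.0]
ee_rot: [-2.218, -2.224, -0.0]
ft_force: [-0.5, -0.1, 0.5]
finger_gap: 85.3
```

```bash
python3 snap.py w9; python3 crop.py w9 260 160 110 100 6
```

```text
[558.93 -91.52 299.05] [-2.22 -2.22 -0.  ] [ 0.   -0.    0.01 -0.    0.    0.    0.01] 85.26558943030446 [-0.52 -0.05  0.49] 13.7
```

View pics/w9.png

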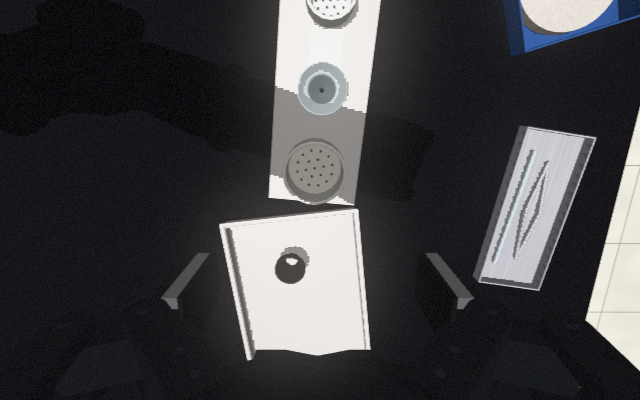

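```bash
python3 crop.py w9 270 125 90 90 7
```

```text
(no output)
```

View pics/w9_c270_125.png

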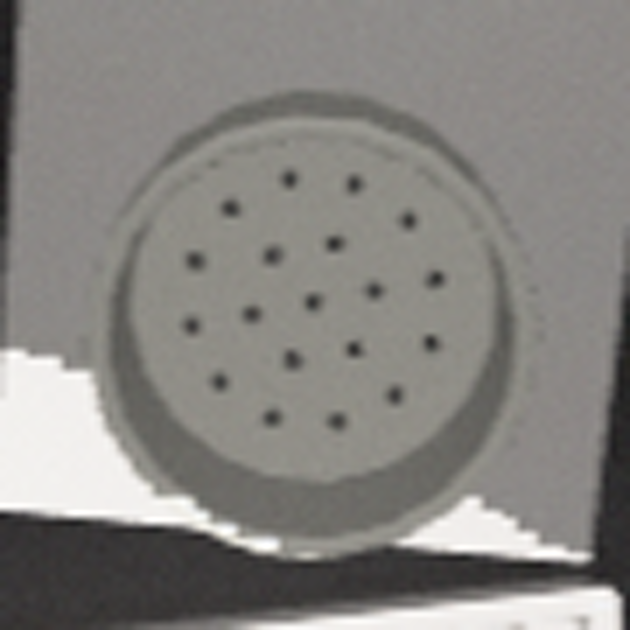

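```bash
python3 - <<'E'
from h import *
p=bot.camera_params("wrist");T=np.load("pics/w9.npz")['T']
for v1,v2 in((141,204.2),(143.9,201.7)):
    a,b=onz(p,314.3,v1,124.3,T),onz(p,314.3,v2,124.3,T);print(a,b,(a+b)/2,b-a)
for u,v in((269,195),(355,205),(280,0),(381,0)): print(onz(p,u,v,70,T))
print(bot.observe()['position'])
E
```

```text
[555.89 -54.55 124.3 ] [ 555.86 -117.05  124.3 ] [555.87 -85.8  124.3 ] [ -0.03 -62.5    0.  ]
[555.89 -57.28 124.3 ] [ 555.86 -114.45  124.3 ] [555.87 -85.86 124.3 ] [ -0.03 -57.17   0.  ]
[ 502.82 -121.94   70.  ]
[ 603.15 -133.9    70.  ]
[521.35  79.19  70.  ]
[622.09  79.38  70.  ]
[558.85 -91.84 299.11]
```

servo_tool(motion="0 0 0 0.006 -0.003 0.05 -1; 0 0 0 0.006 -0.003 0.1 -1; 0 0 0 0.006 -0.003 0.14 -1; 0 0 0 0.006 -0.003 0.17 -1; 0 0 0 0.006 -0.003 0.19 -1; 0 0 0 0.006 -0.003 0.205 -1; 0 0 0 0.006 -0.003 0.216 -1; 0 0 0 0.006 -0.003 0.216 -1; 0 0 0 0.006 -0.003 0.216 -1")

```text
time_s: 14.88
position: [556.1, -87.6, 83.9]
ee_rot: [2.221, 2.22, 0.001]
ft_force: [-0.4, 1.3, 0.5]
finger_gap: 85.3
```

```bash
python3 snap.py w10
```

```text
[556.12 -87.6   83.91] [2.22 2.22 0.  ] [ 0. -0.  0. -0. -0. -0.  0.] 85.30960778575202 [-0.41  1.33  0.49] 14.875
```

View pics/w10.png

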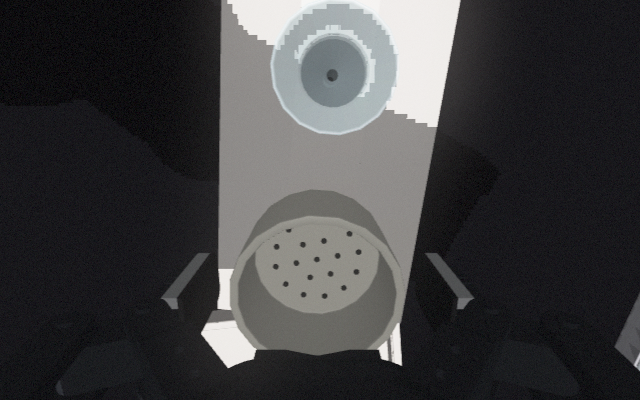

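servo_tool(motion="0 0 0 0 0 0 1; 0 0 0 0 0 0 1; 0 0 0 0 0 0 1; 0 0 0 0 0 0 1; 0 0 0 0 0 0 1")

```text
time_s: 15.55
position: [556.1, -87.6, 84.1]
ee_rot: [2.222, 2.22, 0.002]
ft_force: [-1.0, 0.1, 5.9]
finger_gap: 63.6
```

servo_tool(motion="0 0 0 0 0 -0.01 1; 0 0 0 0 0 -0.03 1; 0 0 0 0 0 -0.06 1; 0 0 0 0 0 -0.11 1; 0 0 0 0 0 -0.16 1; 0 0 0 0 0 -0.21 1; 0 0 0 0 0 -0.24 1; 0 0 0 0 0 -0.24 1; 0 0 0 0 0 -0.24 1")

```text
time_s: 16.68
position: [554.9, -87.3, 322.3]
ee_rot: [-2.221, -2.22, 0.001]
ft_force: [-0.4, 0.5, -2.1]
finger_gap: 63.6
```

```bash
python3 snap.py w11;  python3 views.py v4 556 -88 310
```

```text
[554.94 -87.26 322.34] [-2.22 -2.22  0.  ] [ 0.    0.01 -0.    0.01 -0.   -0.    0.  ] 63.5807533683487 [-0.44  0.5  -2.05] 16.675
[554.78 -87.23 321.95] [ 0.26  0.27 -2.76] 16.725
scene crop origin 266 144
side crop origin 318 111
```

View pics/w11.png

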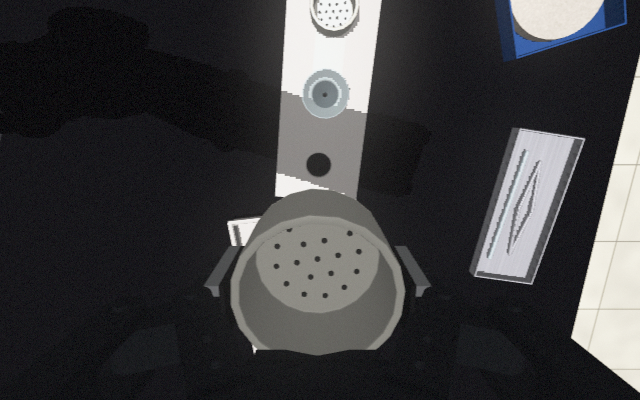

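View pics/v4_scene.png

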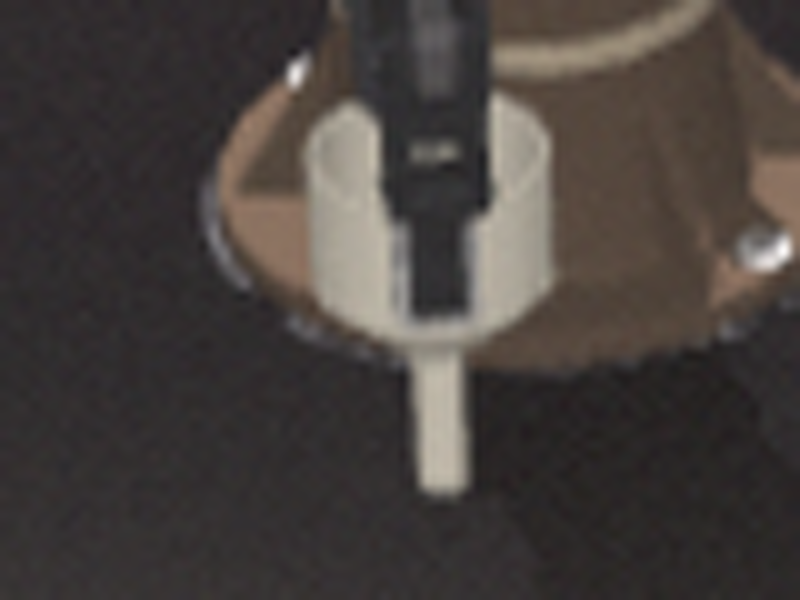

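View pics/v4_side.png

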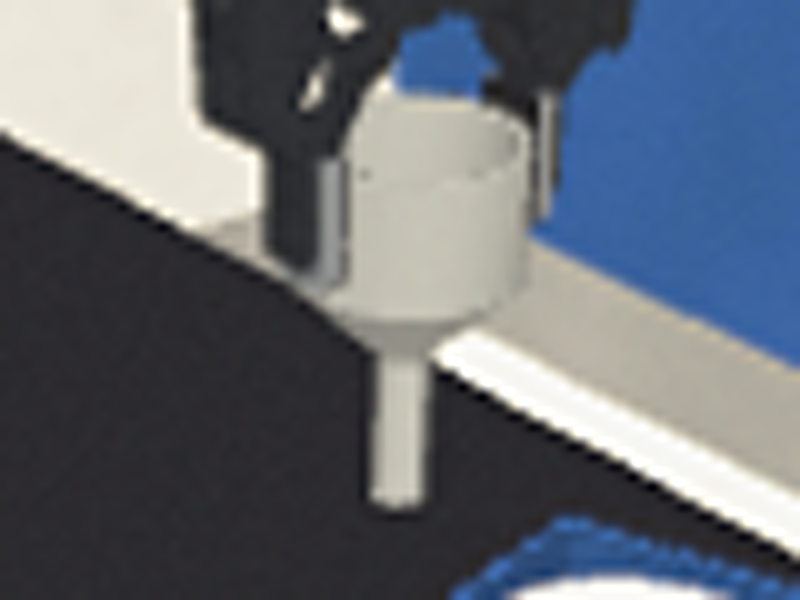

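servo_tool(motion="0 0 0 0.04 0 0 1; 0 0 0 0.1 -0.002 0 1; 0 0 0 0.16 -0.004 0 1; 0 0 0 0.22 -0.006 0 1; 0 0 0 0.265 -0.006 0 1; 0 0 0 0.29 -0.006 0 1; 0 0 0 0.3 -0.006 0.01 1; 0 0 0 0.3 -0.006 0.025 1; 0 0 0 0.3 -0.006 0.035 1; 0 0 0 0.3 -0.006 0.035 1")

```text
time_s: 18.08
position: [549.4, 210.7, 287.3]
ee_rot: [-2.224, -2.218, 0.003]
ft_force: [0.1, -0.1, -2.4]
finger_gap: 63.4
```

servo_tool(motion="0 0 0 0 0 0 1; 0 0 0 0 0 0 1; 0 0 0 0 0 0 1")

```text
time_s: 18.45
position: [549.9, 212.5, 288.7]
ee_rot: [2.222, 2.221, 0.001]
ft_force: [0.1, -0.0, -2.0]
finger_gap: 63.2
```

```bash
python3 snap.py w12;  python3 views.py v5 549 215 225
```

```text
[549.94 212.52 288.68] [2.22 2.22 0.  ] [-0.  0. -0.  0. -0. -0. -0.] 63.246167894607105 [ 0.14 -0.03 -2.05] 18.45
[549.9  212.53 288.6 ] [-0.68 -0.48 -2.72] 18.5
scene crop origin 375 159
side crop origin 255 104
```

View pics/v5_scene.png

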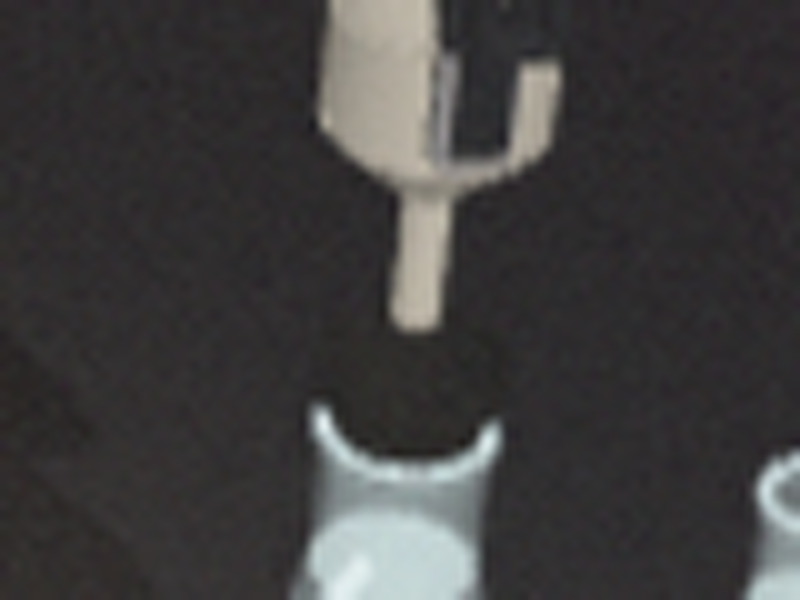

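View pics/v5_side.png

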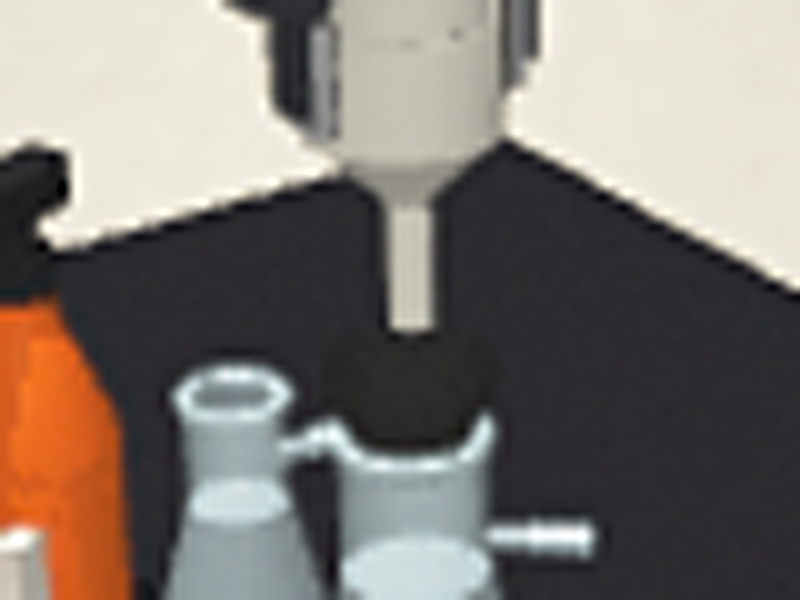

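servo_tool(motion="0 0 0 0.001 -0.001 0.02 1; 0 0 0 0.001 -0.001 0.035 1; 0 0 0 0.001 -0.001 0.048 1; 0 0 0 0.001 -0.001 0.056 1; 0 0 0 0.001 -0.001 0.061 1; 0 0 0 0.001 -0.001 0.065 1; 0 0 0 0.001 -0.001 0.068 1; 0 0 0 0.001 -0.001 0.07 1; 0 0 0 0.001 -0.001 0.07 1")

```text
time_s: 19.73
position: [548.8, 213.5, 218.3]
ee_rot: [-2.222, -2.221, -0.0]
ft_force: [0.8, -0.4, -2.5]
finger_gap: 63.0
```

servo_tool(motion="0 0 0 0 0 0.001 1; 0 0 0 0 0 0.002 1; 0 0 0 0 0 0.002 1")

```text
time_s: 20.1
position: [548.9, 213.5, 216.5]
ee_rot: [2.222, 2.221, 0.001]
ft_force: [0.4, -1.2, -1.4]
finger_gap: 63.4
```

```bash
python3 snap.py w13;  python3 views.py v6 549 215 215
```

```text
[548.93 213.54 216.45] [2.22 2.22 0.  ] [-0.  0. -0.  0.  0.  0. -0.] 63.35099108513424 [ 0.37 -1.17 -1.41] 20.1
[548.89 213.52 216.44] [ 0.7  -0.46 -1.68] 20.15
scene crop origin 374 162
side crop origin 255 107
```

View pics/v6_side.png

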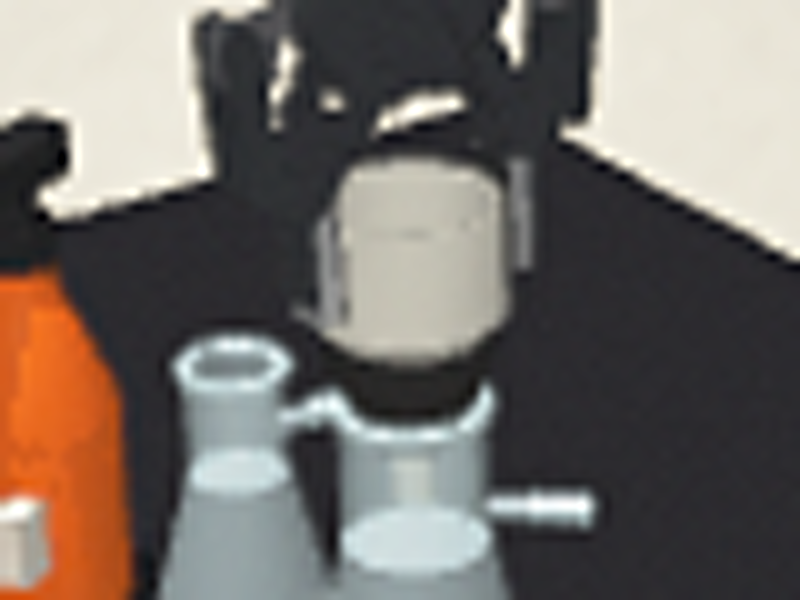

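View pics/v6_scene.png

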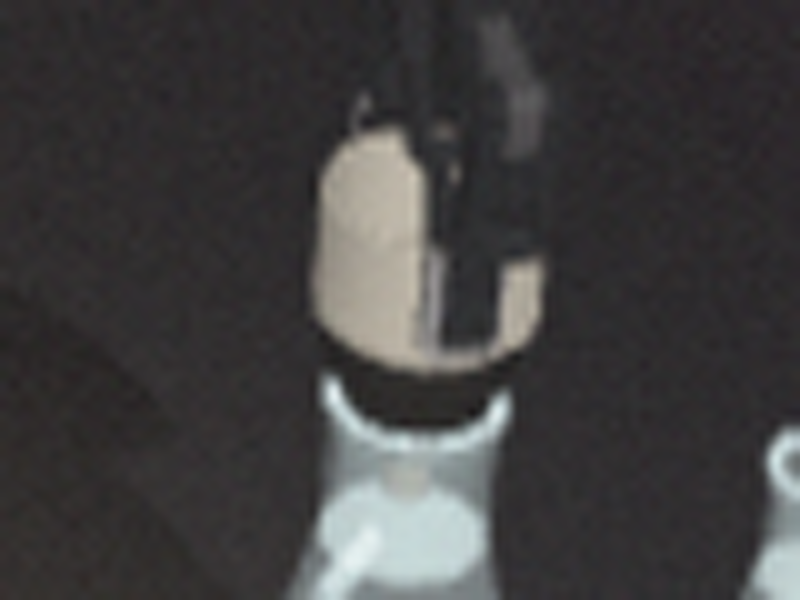

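Nearly seated, no contact yet; feeling downward.

servo_tool(motion="0 0 0 0 0 0.001 1; 0 0 0 0 0 0.002 1; 0 0 0 0 0 0.002 1")

```text
time_s: 20.62
position: [549.2, 213.6, 215.4]
ee_rot: [2.222, 2.221, 0.002]
ft_force: [-2.7, -0.4, 8.2]
finger_gap: 63.1
```

servo_tool(motion="0 0 0 0 0 0.001 1; 0 0 0 0 0 0.001 1; 0 0 0 0 0 0.001 1")

```text
time_s: 21.0
position: [549.5, 213.7, 215.2]
ee_rot: [2.222, 2.221, 0.004]
ft_force: [-3.9, -1.9, 13.4]
finger_gap: 63.2
```

servo_tool(motion="0 0 0 0 0 -0.002 1; 0 0 0 0 0 -0.002 0.2; 0 0 0 0 0 -0.002 0; 0 0 0 0 0 -0.002 -0.5; 0 0 0 0 0 -0.002 -1; 0 0 0 0 0 -0.002 -1; 0 0 0 0 0 -0.03 -1; 0 0 0 0 0 -0.08 -1; 0 0 0 -0.01 0 -0.12 -1; 0 0 0 -0.04 0 -0.13 -1")

```text
time_s: 22.25
position: [549.6, 174.9, 345.7]
ee_rot: [2.218, 2.224, 0.006]
ft_force: [0.1, 0.1, -0.0]
finger_gap: 85.5
```

```bash
python3 snap.py w14;  python3 views.py v7 549 215 215
```

```text
[549.55 174.86 345.72] [2.22 2.22 0.01] [ 0.27 -0.17  0.11  0.11  0.08  0.1   0.35] 85.49326252197572 [ 0.1   0.06 -0.05] 22.25
[550.01 168.45 346.36] [ 1.13 -4.22  1.32] 22.3
scene crop origin 374 162
side crop origin 255 107
```

View pics/v7_side.png

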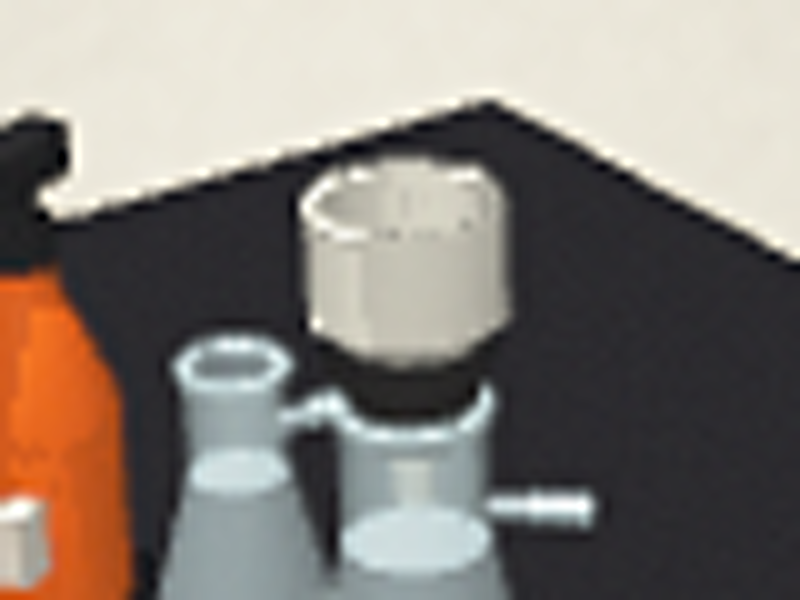

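View pics/v7_scene.png

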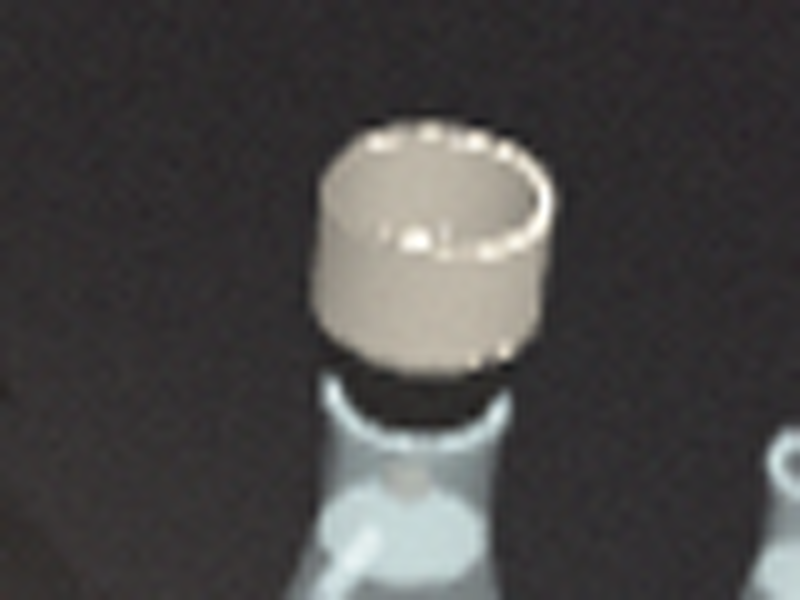

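View pics/w14.png

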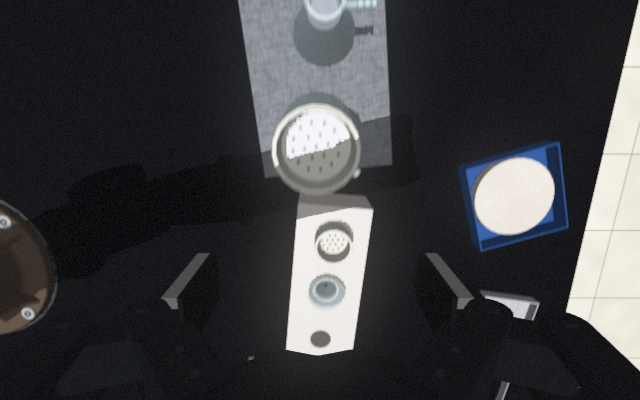

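servo_tool(motion="0 0 0 -0.06 -0.004 0 -1; 0 0 0 -0.12 -0.008 0 -1; 0 0 0 -0.18 -0.012 0.01 -1; 0 0 0 -0.24 -0.016 0.02 -1; 0 0 0 -0.30 -0.02 0.04 -1; 0 0 0 -0.355 -0.024 0.06 -1; 0 0 0 -0.39 -0.027 0.11 -1; 0 0 0 -0.408 -0.027 0.17 -1; 0 0 0 -0.408 -0.027 0.22 -1; 0 0 0 -0.408 -0.027 0.24 -1")

```text
time_s: 23.65
position: [519.7, -233.1, 99.4]
ee_rot: [-2.218, -2.217, 0.004]
ft_force: [0.2, 0.6, 0.8]
finger_gap: 86.1
```

servo_tool(motion="0 0 0 0 0 0 -1; 0 0 0 0 0 0 -1; 0 0 0 0 0 0 -1")

```text
time_s: 24.02
position: [522.5, -234.5, 104.5]
ee_rot: [2.22, 2.22, 0.002]
ft_force: [0.2, 0.3, 0.1]
finger_gap: 85.8
```

```bash
python3 snap.py w15
```

```text
[ 522.48 -234.53  104.48] [2.22 2.22 0.  ] [ 0. -0. -0.  0.  0. -0.  0.] 85.76695582783182 [0.16 0.29 0.1 ] 24.025
```

View pics/w15.png

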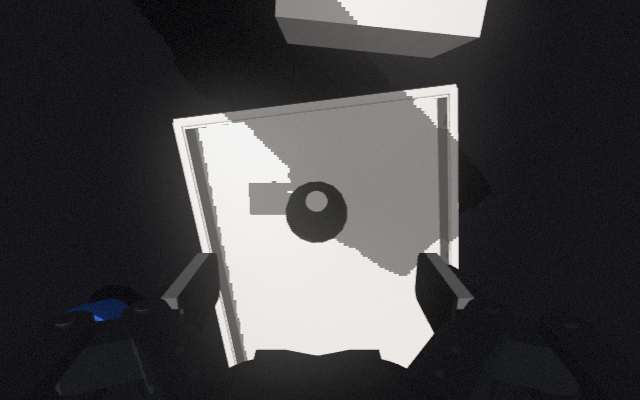

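```bash
python3 - <<'E'
from h import *
p=bot.camera_params("wrist");T=np.load("pics/w15.npz")['T']
a,b=onz(p,317,181,36,T),onz(p,317,242,36,T);print((a+b)/2,a-b)
E
```

```text
[ 522.19 -234.55   36.  ] [ 0.03 42.87  0.  ]
```

servo_tool(motion="0 0 0 0 0 0.03 -1; 0 0 0 0 0 0.055 -1; 0 0 0 0 0 0.075 -1; 0 0 0 0 0 0.085 -1; 0 0 0 0 0 0.0895 -1; 0 0 0 0 0 0.0895 -1; 0 0 0 0 0 0.0895 -1")

```text
time_s: 24.95
position: [522.1, -234.7, 14.5]
ee_rot: [2.221, 2.22, 0.001]
ft_force: [0.2, -0.1, -0.6]
finger_gap: 85.7
```

servo_tool(motion="0 0 0 0 0 0 1; 0 0 0 0 0 0 1; 0 0 0 0 0 0 1; 0 0 0 0 0 0 1; 0 0 0 0 0 0 1; 0 0 0 0 0 0 1; 0 0 0 0 0 0 1")

```text
time_s: 25.82
position: [521.5, -234.7, 14.2]
ee_rot: [2.222, 2.221, 0.0]
ft_force: [-1.7, 0.4, 4.9]
finger_gap: 39.6
```

servo_tool(motion="0 0 0 0 0 -0.01 1; 0 0 0 0 0 -0.04 1; 0 0 0 0 0 -0.1 1; 0 0 0 0 0 -0.16 1; 0 0 0 0.02 0.005 -0.22 1; 0 0 0 0.06 0.01 -0.265 1; 0 0 0 0.11 0.015 -0.29 1; 0 0 0 0.17 0.02 -0.3 1; 0 0 0 0.23 0.025 -0.3 1; 0 0 0 0.29 0.03 -0.3 1")

```text
time_s: 27.08
position: [551.5, 57.2, 314.7]
ee_rot: [2.222, 2.22, 0.002]
ft_force: [1.1, -0.3, -1.3]
finger_gap: 40.0
```

servo_tool(motion="0 0 0 0.06 0.002 0 1; 0 0 0 0.12 0.004 0 1; 0 0 0 0.17 0.006 0 1; 0 0 0 0.205 0.006 0 1; 0 0 0 0.22 0.006 0 1; 0 0 0 0.22 0.006 0 1; 0 0 0 0.22 0.006 0 1; 0 0 0 0.22 0.006 0 1")

```text
time_s: 28.08
position: [558.2, 273.6, 314.2]
ee_rot: [2.224, 2.218, 0.0]
ft_force: [-0.2, -0.3, 0.1]
finger_gap: 40.2
```

```bash
python3 snap.py w16; python3 crop.py w16 270 60 90 90 7
```

```text
[558.22 273.62 314.25] [2.22 2.22 0.  ] [-0.    0.   -0.01 -0.   -0.   -0.   -0.  ] 40.169277543566515 [-0.23 -0.32  0.08] 28.075
```

View pics/w16.png

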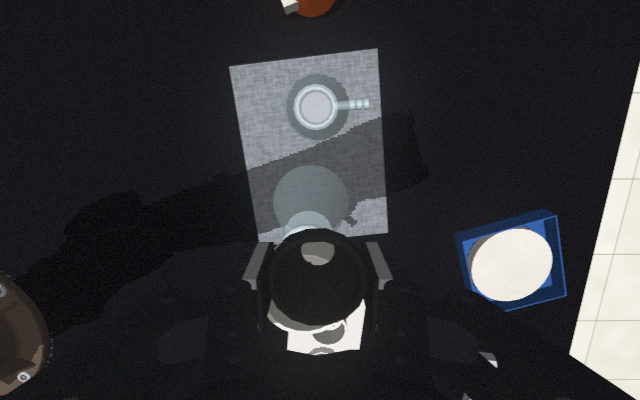

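View pics/w16_c270_60.png

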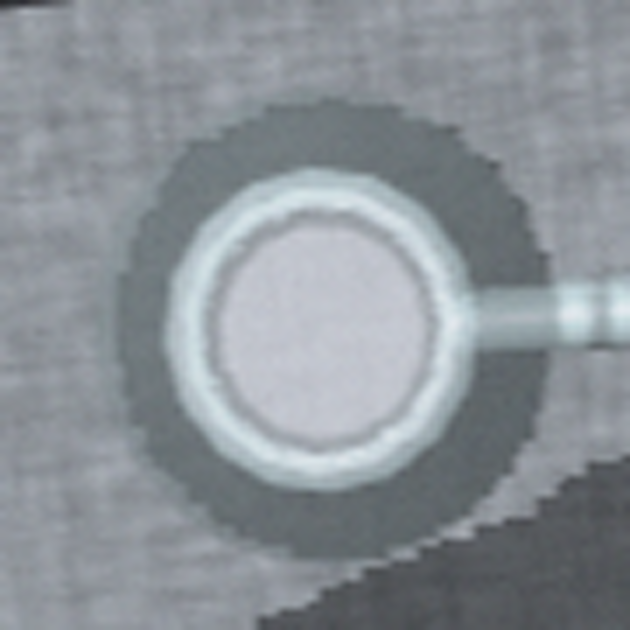

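```bash
python3 - <<'E'
from h import *
p=bot.camera_params("wrist");T=np.load("pics/w16.npz")['T']
a,b=onz(p,315.4,83.7,148,T),onz(p,315.4,129.7,148,T);print((a+b)/2,a-b)
print(bot.observe()['position'])
E
```

```text
[556.75 341.45 148.  ] [ 0.2  39.78  0.  ]
[558.13 273.96 314.17]
```

servo_tool(motion="0 0 0 0.035 -0.001 0 1; 0 0 0 0.06 -0.001 0.03 1; 0 0 0 0.068 -0.001 0.07 1; 0 0 0 0.068 -0.001 0.1 1; 0 0 0 0.068 -0.001 0.119 1; 0 0 0 0.068 -0.001 0.119 1; 0 0 0 0.068 -0.001 0.119 1; 0 0 0 0.068 -0.001 0.119 1")

```text
time_s: 29.12
position: [557.5, 343.6, 196.1]
ee_rot: [2.222, 2.221, 0.003]
ft_force: [-0.8, 0.6, 0.1]
finger_gap: 39.9
```

```bash
python3 snap.py w17; python3 views.py v8 557 342 165;python3 - <<'E'
import cv2,numpy as np
from h import *
for c in ("scene","side"):
    u,v=map(int,proj(bot.camera_params(c),[557,342,170])); u-=30;v-=20
    p=cv2.imread(f"pics/v8_{c}_full.png")[v:v+40,u:u+60].astype(float)
    p=np.clip((p-20)*4,0,255).astype(np.uint8); cv2.imwrite(f"pics/v8_{c}e.png",cv2.resize(p,None,fx=13,fy=13,interpolation=2))
E
```

```text
[557.48 343.62 196.07] [2.22 2.22 0.  ] [-0.  0. -0.  0. -0. -0.  0.] 39.92594713485446 [-0.76  0.56  0.05] 29.125
[557.35 343.62 195.93] [-0.36  0.17  0.16] 29.175
scene crop origin 416 173
side crop origin 237 108
```

View pics/v8_scenee.png

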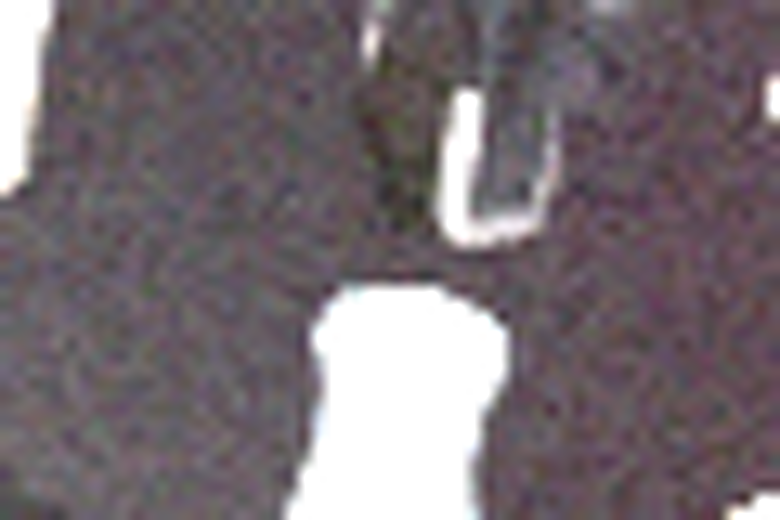

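View pics/v8_sidee.png

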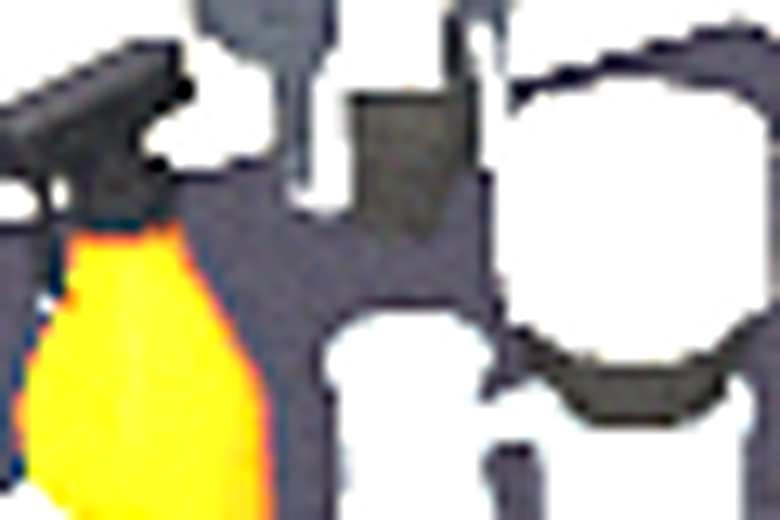

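View pics/v8_scene.png

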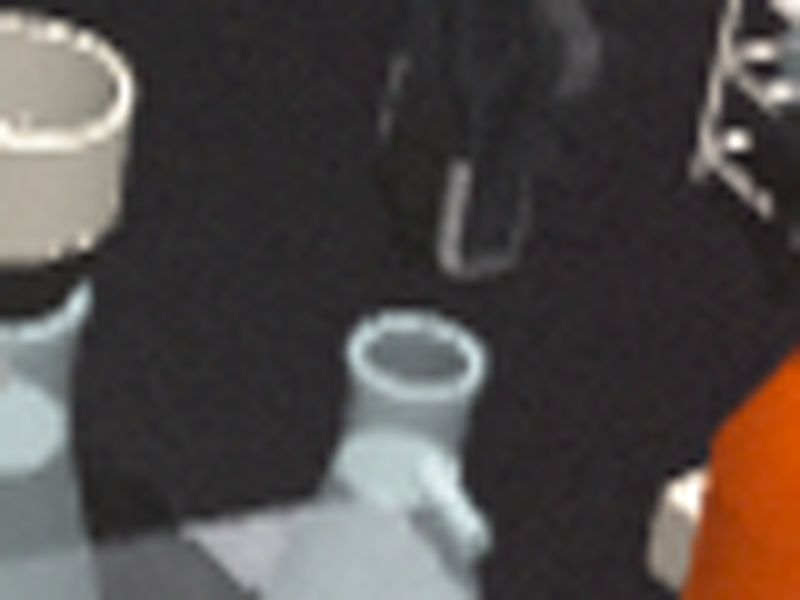

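servo_tool(motion="0 0 0 -0.0015 0 0.012 1; 0 0 0 -0.0015 0 0.022 1; 0 0 0 -0.0015 0 0.03 1; 0 0 0 -0.0015 0 0.036 1; 0 0 0 -0.0015 0 0.04 1; 0 0 0 -0.0015 0 0.042 1; 0 0 0 -0.0015 0 0.043 1; 0 0 0 -0.0015 0 0.043 1")

```text
time_s: 30.28
position: [556.9, 342.0, 152.0]
ee_rot: [2.222, 2.221, 0.0]
ft_force: [-0.1, 0.6, -0.8]
finger_gap: 39.6
```

servo_tool(motion="0 0 0 0 0 0.001 1; 0 0 0 0 0 0.002 1; 0 0 0 0 0 0.003 1; 0 0 0 0 0 0.003 1")

```text
time_s: 30.78
position: [557.0, 342.4, 149.1]
ee_rot: [-2.222, -2.221, -0.001]
ft_force: [0.3, 1.9, 2.6]
finger_gap: 40.1
```

```bash
python3 views.py v9 557 342 165
```

```text
[557.04 342.36 149.12] [0.32 1.9  2.64] 30.775
scene crop origin 416 173
side crop origin 237 108
```

View pics/v9_side.png

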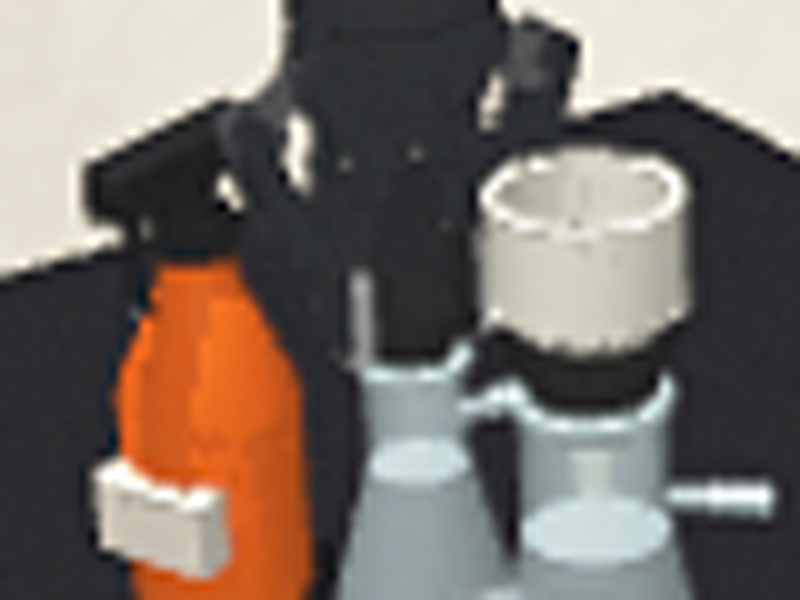

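View pics/v9_scene.png

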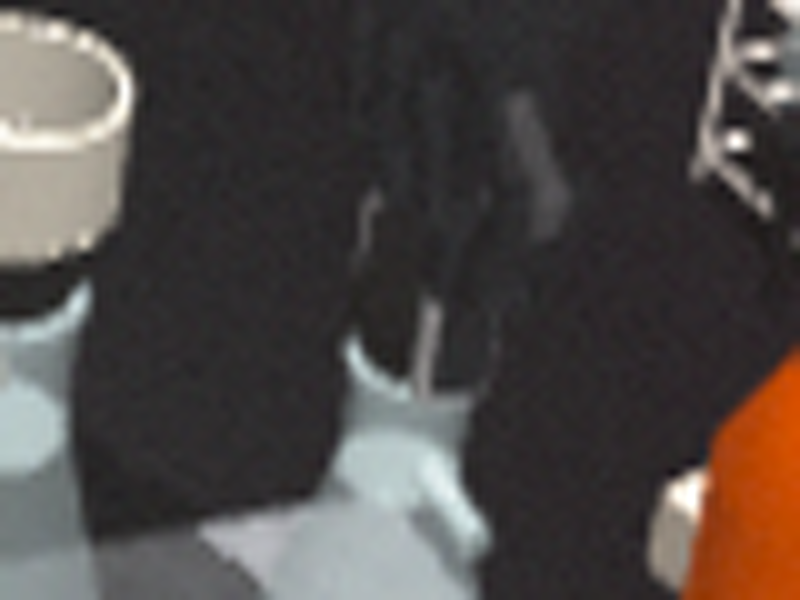

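Contact just begun; press a little more.

servo_tool(motion="0 0 0 0 0 0.001 1; 0 0 0 0 0 0.002 1; 0 0 0 0 0 0.002 1")

```text
time_s: 31.25
position: [557.3, 342.8, 148.2]
ee_rot: [-2.221, -2.221, -0.004]
ft_force: [-1.8, 1.4, 11.8]
finger_gap: 39.9
```

servo_tool(motion="0 0 0 0 0 0.001 1; 0 0 0 0 0 0.001 1; 0 0 0 0 0 0.001 1")

```text
time_s: 31.62
position: [557.5, 342.9, 147.9]
ee_rot: [-2.221, -2.221, -0.005]
ft_force: [-3.4, 0.6, 17.4]
finger_gap: 39.7
```

servo_tool(motion="0 0 0 0 0 -0.002 1; 0 0 0 0 0 -0.002 0.3; 0 0 0 0 0 -0.002 -0.3; 0 0 0 0 0 -0.002 -1; 0 0 0 0 0 -0.002 -1; 0 0 0 0 0 -0.03 -1; 0 0 0 0 0 -0.08 -1; 0 0 0 0 0 -0.13 -1; 0 0 0 -0.03 0 -0.16 -1; 0 0 0 -0.06 0 -0.165 -1")

```text
time_s: 32.88
position: [557.7, 281.2, 312.8]
ee_rot: [2.221, 2.221, 0.005]
ft_force: [1.2, 0.2, -1.0]
finger_gap: 85.4
```

servo_tool(motion="0 0 0 0 0 0 -1; 0 0 0 0 0 0 -1; 0 0 0 0 0 0 -1")

```text
time_s: 33.25
position: [556.2, 282.8, 309.7]
ee_rot: [-2.22, -2.222, 0.002]
ft_force: [-0.8, 0.1, -0.4]
finger_gap: 85.5
```

```bash
python3 snap.py w18; python3 crop.py w18 270 70 90 90 7; python3 views.py v10 557 342 165
```

```text
[556.18 282.79 309.7 ] [-2.22 -2.22  0.  ] [-0.    0.    0.   -0.01  0.    0.   -0.  ] 85.51602994299117 [-0.77  0.14 -0.42] 33.25
[556.3  282.74 309.84] [ 0.36 -0.69  0.41] 33.3
scene crop origin 416 173
side crop origin 237 108
```

View pics/w18.png

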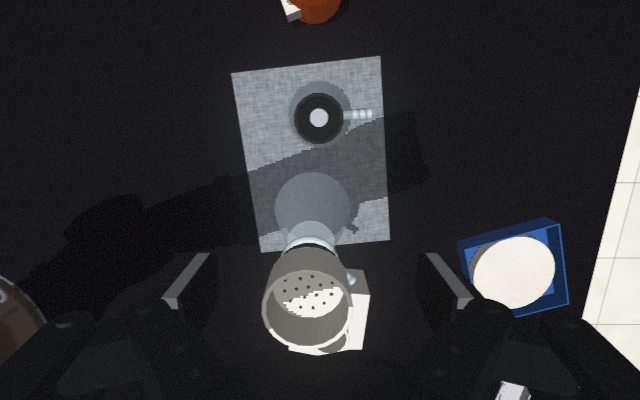

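View pics/w18_c270_70.png

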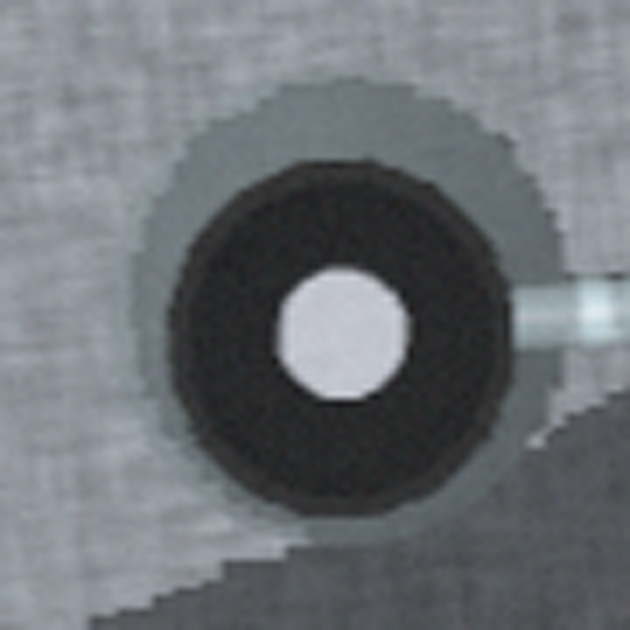

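View pics/v10_side.png

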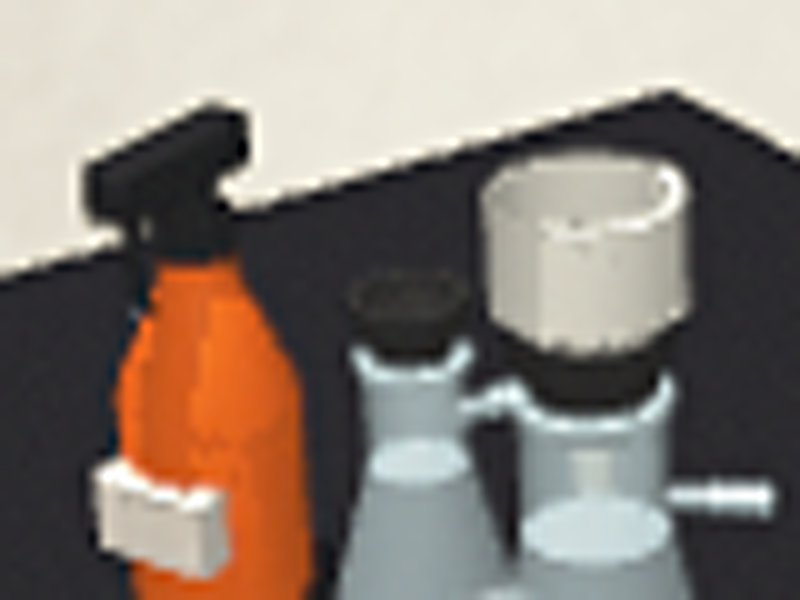

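View pics/v10_scene.png

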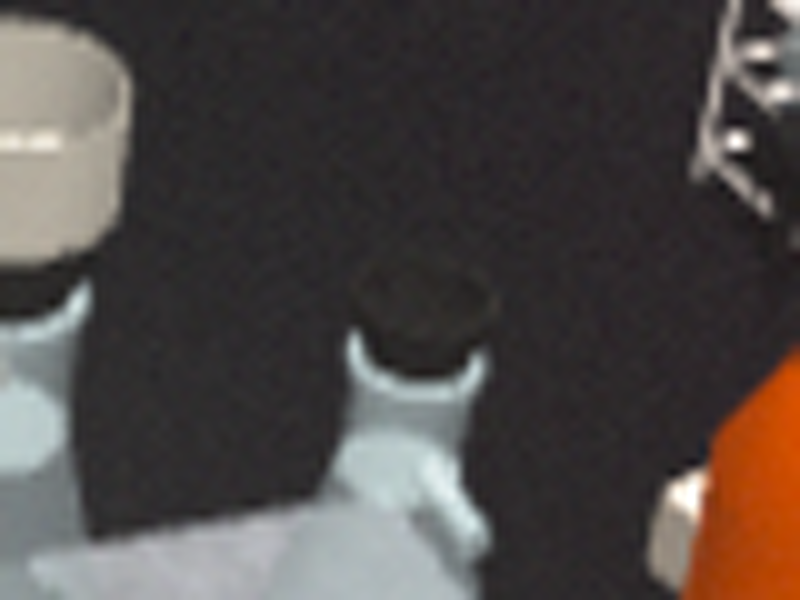

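```bash
python3 - <<'E'
from h import *
p=bot.camera_params("wrist");T=np.load("pics/w18.npz")['T']
for u,v1,v2,z in((318.3,92.5,143.4,171.5),(318.4,107.5,127,138.5)):
    a,b=onz(p,u,v1,z,T),onz(p,u,v2,z,T);print((a+b)/2,a-b)
E
```

```text
[556.65 341.53 171.5 ] [-0.05 40.74  0.  ]
[556.85 341.47 138.5 ] [-0.02 17.42  0.  ]
```

servo_tool(motion="0 0 0 -0.06 0.003 0 -1; 0 0 0 -0.12 0.006 0 -1; 0 0 0 -0.18 0.009 0 -1; 0 0 0 -0.205 0.012 0.01 -1; 0 0 0 -0.21 0.012 0.01 -1; 0 0 0 -0.21 0.012 0.01 -1; 0 0 0 -0.21 0.012 0.01 -1; 0 0 0 -0.21 0.012 0.01 -1")

```text
time_s: 34.4
position: [568.8, 73.4, 300.8]
ee_rot: [-2.219, -2.223, -0.0]
ft_force: [-0.3, -0.9, -0.2]
finger_gap: 85.0
```

```bash
python3 snap.py w19; python3 crop.py w19 270 120 90 90 7
```

```text
[568.76  73.38 300.83] [-2.22 -2.22 -0.  ] [ 0.01 -0.    0.01  0.    0.    0.    0.  ] 85.00999516443102 [-0.28 -0.94 -0.24] 34.4
```

View pics/w19.png

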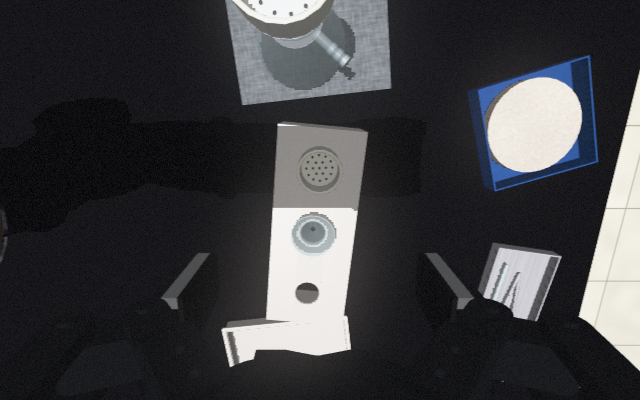

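View pics/w19_c270_120.png

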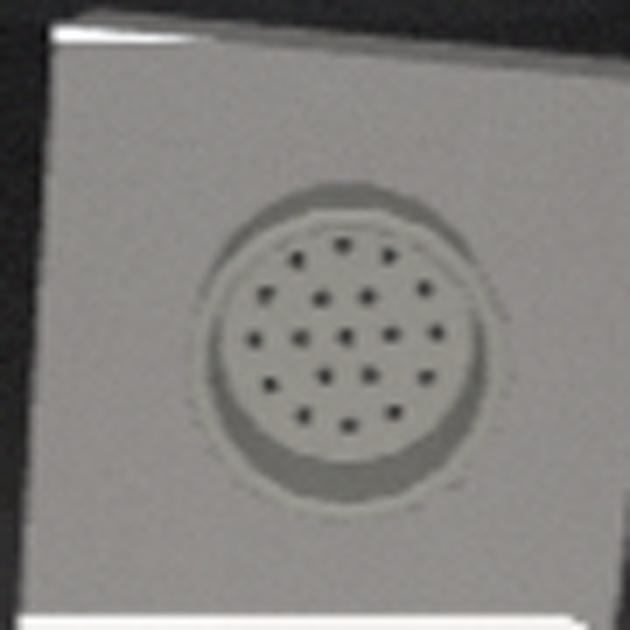

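```bash
python3 - <<'E'
from h import *
p=bot.camera_params("wrist");T=np.load("pics/w19.npz")['T']
a,b=onz(p,319.3,149.2,110.5,T),onz(p,319.3,194.2,110.5,T);print((a+b)/2,a-b); plan(np.array([*((a+b)/2)[:2],75]))
E
```

```text
[570.78  77.35 110.5 ] [-0.13 46.6   0.  ]
cur [568.72  73.12 300.82] tool y ang 0.07338498536663769 tilt 0.0072902214911296625
shift m [0.   0.   0.23] dist 225.87027944642904
```

```bash
python3 - <<'E'
from h import *
p,d=bot.grab_frame("scene"); q,_=bot.grab_frame("side")
o=[]
for im,c in((p,"scene"),(q,"side")):
    u,v=map(int,proj(bot.camera_params(c),[569,73,380])); im=im[max(v-70,0):v+60,u-70:u+70].astype(float)
    im=cv2.resize(np.clip(im*2,0,255).astype(np.uint8)[:120],(400,342),interpolation=2); o.append(im)
cv2.imwrite("pics/cam.png",np.hstack(o))
E
```

```text
(no output)
```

View pics/cam.png

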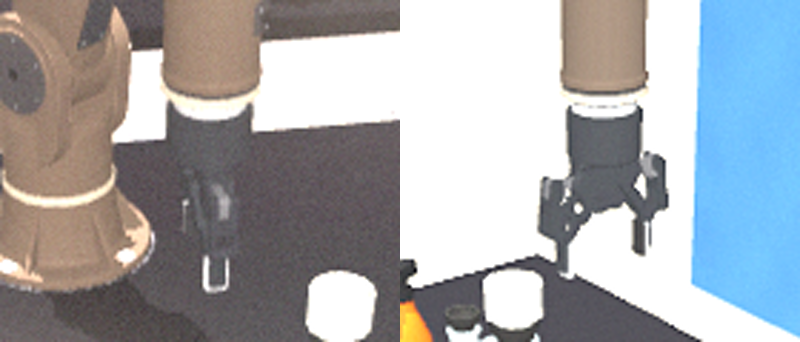

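servo_tool(motion="0 0 0 0.004 0.002 0.05 -1; 0 0 0 0.004 0.002 0.1 -1; 0 0 0 0.004 0.002 0.145 -1; 0 0 0 0.004 0.002 0.18 -1; 0 0 0 0.004 0.002 0.2 -1; 0 0 0 0.004 0.002 0.215 -1; 0 0 0 0.004 0.002 0.224 -1; 0 0 0 0.004 0.002 0.224 -1; 0 0 0 0.004 0.002 0.224 -1")

```text
time_s: 35.67
position: [571.3, 76.1, 77.6]
ee_rot: [2.221, 2.221, 0.002]
ft_force: [-0.1, -1.1, 0.4]
finger_gap: 85.0
```

```bash
python3 snap.py w20
```

```text
[571.28  76.08  77.55] [2.22 2.22 0.  ] [-0.   -0.01  0.    0.   -0.   -0.   -0.  ] 85.04311042374239 [-0.06 -1.12  0.38] 35.675
```

View pics/w20.png

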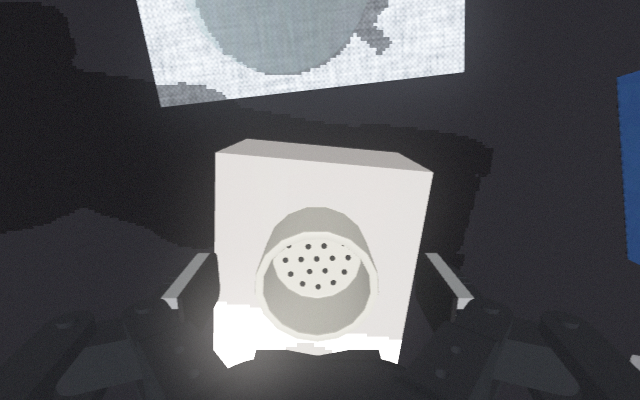

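servo_tool(motion="0 0 0 0 0 0 1; 0 0 0 0 0 0 1; 0 0 0 0 0 0 1; 0 0 0 0 0 0 1; 0 0 0 0 0 0 1; 0 0 0 0 0 0 1")

```text
time_s: 36.48
position: [571.0, 76.1, 77.3]
ee_rot: [2.222, 2.221, 0.001]
ft_force: [-1.2, -0.9, 5.5]
finger_gap: 46.9
```

servo_tool(motion="0 0 0 0 0 -0.01 1; 0 0 0 0 0 -0.03 1; 0 0 0 0 0 -0.06 1; 0 0 0 0 0 -0.11 1; 0 0 0 0 0 -0.17 1; 0 0 0 0 0 -0.22 1; 0 0 0 0 0 -0.26 1; 0 0 0 0 0 -0.28 1; 0 0 0 0 0 -0.28 1; 0 0 0 0 0 -0.28 1")

```text
time_s: 37.72
position: [570.1, 76.0, 355.7]
ee_rot: [-2.221, -2.22, 0.002]
ft_force: [0.1, -0.5, -2.3]
finger_gap: 46.7
```

```bash
python3 views.py v11 571 76 340
```

```text
[570.1   75.97 355.74] [ 0.08 -0.45 -2.3 ] 37.725
scene crop origin 329 132
side crop origin 286 81
```

View pics/v11_side.png

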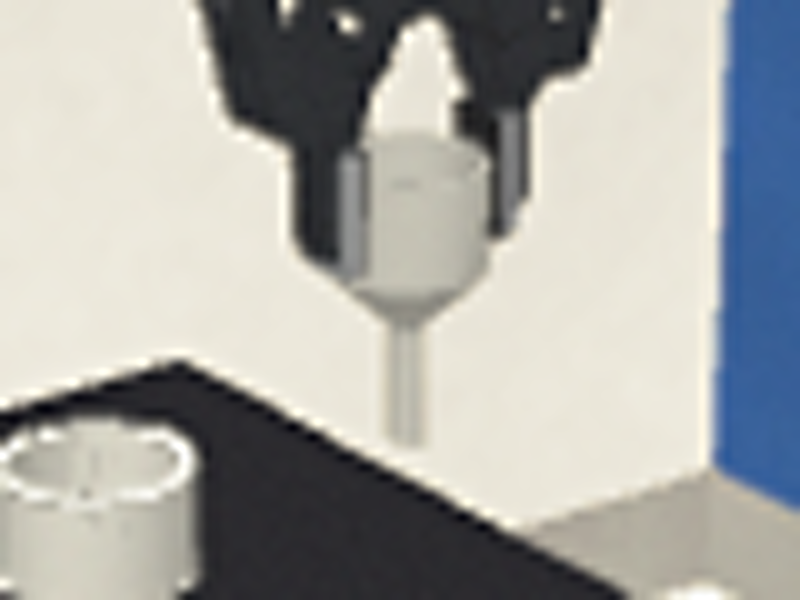

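View pics/v11_scene.png

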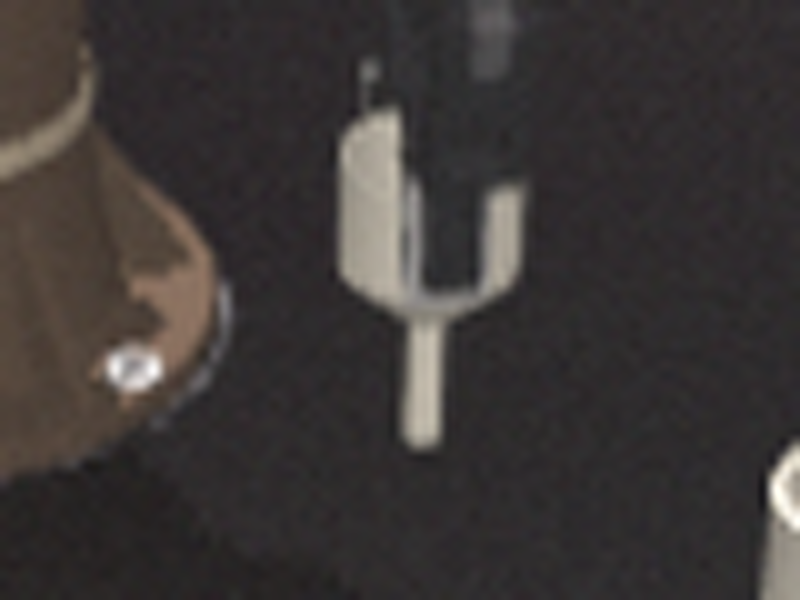

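servo_tool(motion="0 0 0 0.04 -0.002 0 1; 0 0 0 0.1 -0.005 0 1; 0 0 0 0.16 -0.008 0 1; 0 0 0 0.21 -0.011 0 1; 0 0 0 0.245 -0.013 0 1; 0 0 0 0.26 -0.013 0 1; 0 0 0 0.264 -0.013 0.03 1; 0 0 0 0.264 -0.013 0.07 1; 0 0 0 0.264 -0.013 0.1 1; 0 0 0 0.264 -0.013 0.11 1")

```text
time_s: 39.08
position: [557.3, 338.1, 244.8]
ee_rot: [-2.224, -2.219, 0.006]
ft_force: [0.1, 0.5, -0.6]
finger_gap: 46.8
```

servo_tool(motion="0 0 0 0 0 0 1; 0 0 0 0 0 0 1; 0 0 0 0 0 0 1")

```text
time_s: 39.45
position: [558.4, 340.1, 248.0]
ee_rot: [2.222, 2.221, 0.003]
ft_force: [-0.4, 0.9, -0.8]
finger_gap: 46.7
```

```bash
python3 views.py v12 557 341 185
```

```text
[558.44 340.14 248.05] [-0.38  0.95 -0.79] 39.45
scene crop origin 417 168
side crop origin 237 102
```

View pics/v12_side.png

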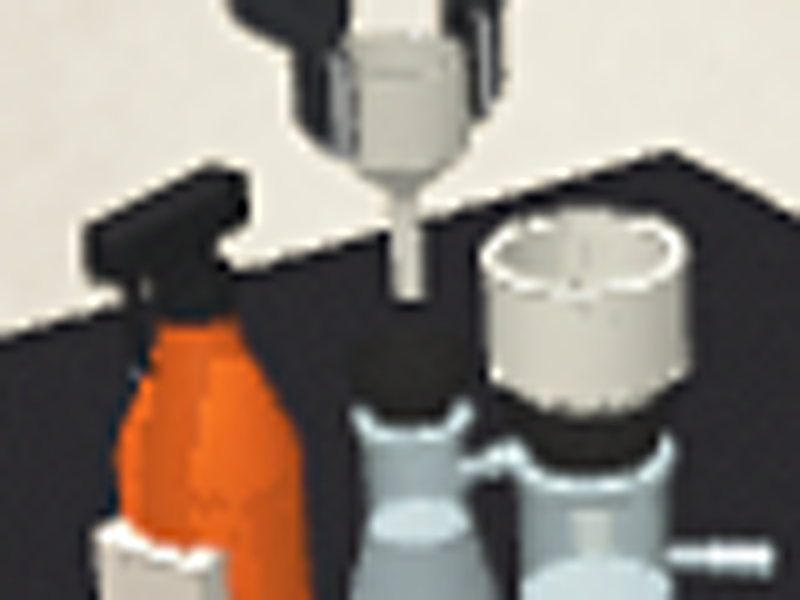

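View pics/v12_scene.png

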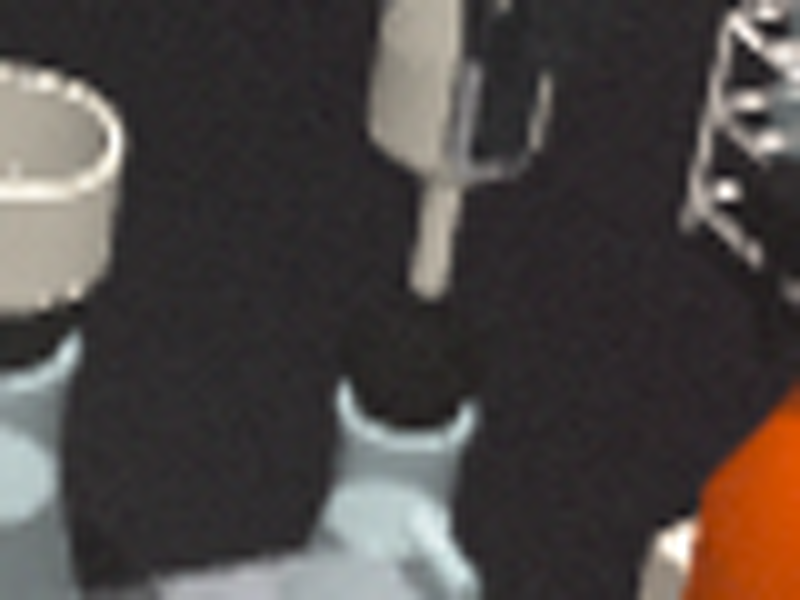

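servo_tool(motion="0 0 0 0 -0.0015 0.018 1; 0 0 0 0 -0.0015 0.033 1; 0 0 0 0 -0.0015 0.045 1; 0 0 0 0 -0.0015 0.054 1; 0 0 0 0 -0.0015 0.06 1; 0 0 0 0 -0.0015 0.064 1; 0 0 0 0 -0.0015 0.067 1; 0 0 0 0 -0.0015 0.069 1; 0 0 0 0 -0.0015 0.07 1; 0 0 0 0 -0.0015 0.07 1")

```text
time_s: 40.8
position: [556.6, 340.1, 177.3]
ee_rot: [2.222, 2.221, 0.001]
ft_force: [-0.4, -0.0, 1.9]
finger_gap: 47.0
```

servo_tool(motion="0 0 0 0 0 0.001 1; 0 0 0 0 0 0.002 1; 0 0 0 0 0 0.002 1")

```text
time_s: 41.18
position: [556.9, 340.4, 176.4]
ee_rot: [-2.222, -2.221, -0.003]
ft_force: [-2.7, -0.5, 11.6]
finger_gap: 46.7
```

Contact at ≈177, as predicted (~176). Check before releasing.

```bash
python3 views.py v13 557 341 175
```

```text
[556.91 340.38 176.36] [-2.74 -0.47 11.55] 41.175
scene crop origin 416 171
side crop origin 237 105
```

View pics/v13_side.png

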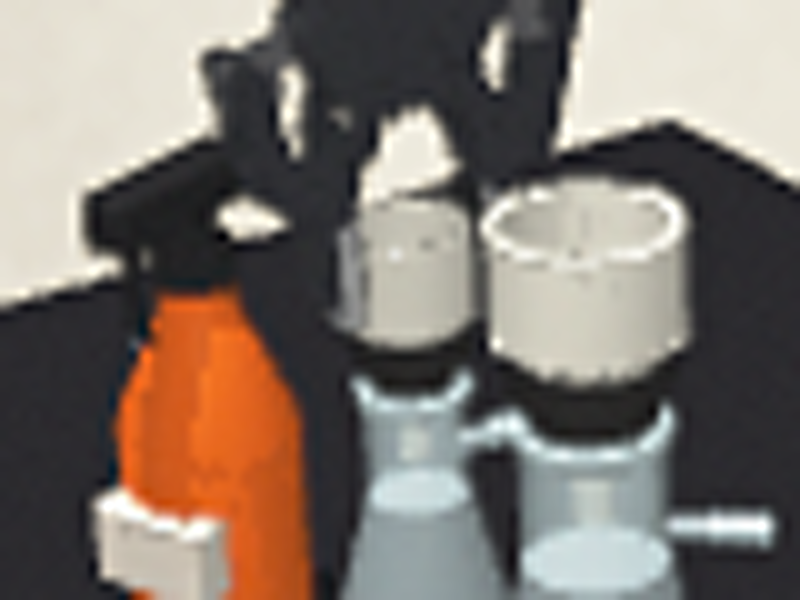

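View pics/v13_scene.png

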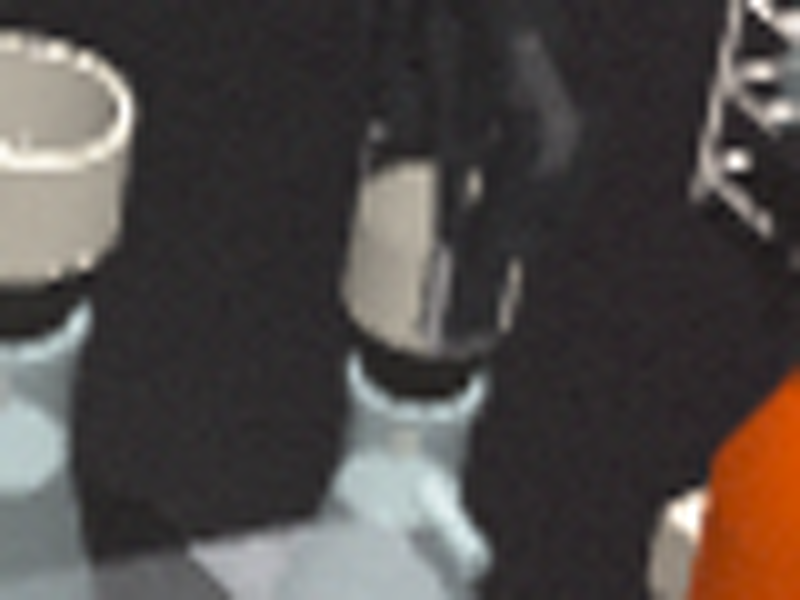

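The small funnel sits in its cone, stem visible through the neck. Release and back off straight up.

servo_tool(motion="0 0 0 0 0 -0.0015 1; 0 0 0 0 0 -0.0015 0.2; 0 0 0 0 0 -0.0015 0; 0 0 0 0 0 -0.0015 -0.5; 0 0 0 0 0 -0.0015 -1; 0 0 0 0 0 -0.0015 -1; 0 0 0 0 0 -0.03 -1; 0 0 0 0 0 -0.08 -1; 0 0 0 0 0 -0.13 -1; 0 0 0 -0.03 0 -0.16 -1")

```text
time_s: 42.52
position: [556.2, 312.4, 336.9]
ee_rot: [-2.217, -2.225, -0.004]
ft_force: [0.5, -0.3, 0.3]
finger_gap: 85.2
```

servo_tool(motion="0 0 0 -0.02 0 -0.03 -1; 0 0 0 -0.06 0 -0.03 -1; 0 0 0 -0.1 0 -0.03 -1; 0 0 0 -0.1 0 -0.03 -1; 0 0 0 -0.1 0 -0.03 -1; 0 0 0 -0.1 0 -0.03 -1")

```text
time_s: 43.28
position: [556.0, 211.4, 364.5]
ee_rot: [-2.219, -2.223, 0.001]
ft_force: [0.0, -0.2, 0.4]
finger_gap: 85.5
```

```bash
python3 snap.py w21; python3 views.py v14 553 290 190
```

```text
[556.01 211.42 364.45] [-2.22 -2.22  0.  ] [-0.    0.01  0.   -0.    0.   -0.    0.  ] 85.46851596612134 [ 0.01 -0.19  0.43] 43.275
[556.04 211.36 364.44] [-0.07 -0.01  0.16] 43.325
scene crop origin 399 167
side crop origin 243 106
```

View pics/v14_side.png

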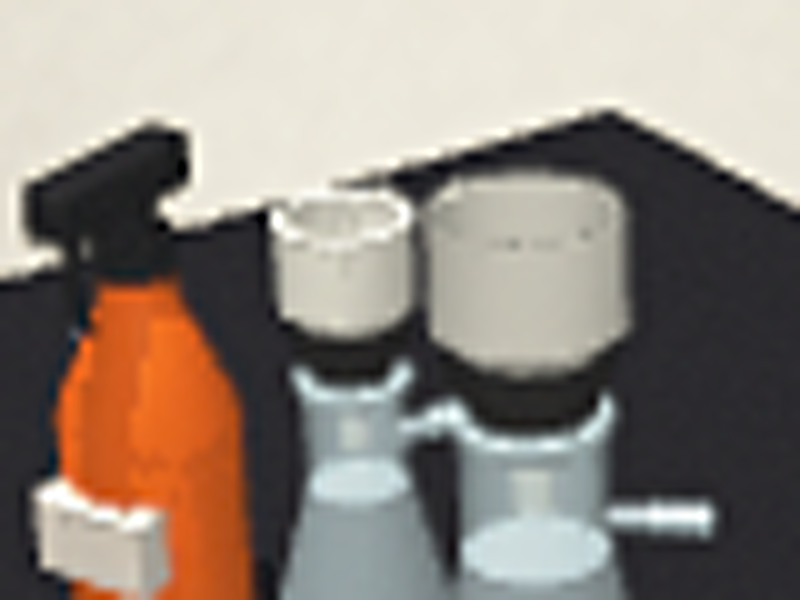

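View pics/v14_scene.png

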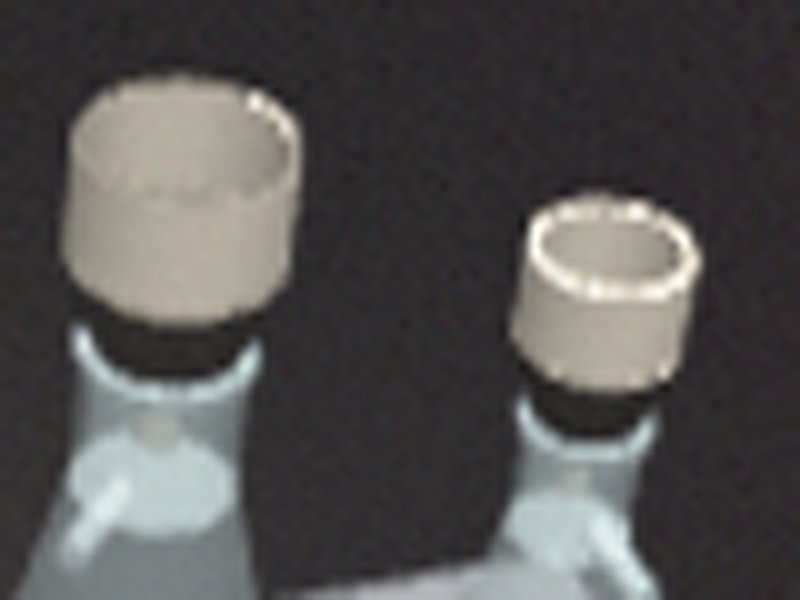

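View pics/w21.png

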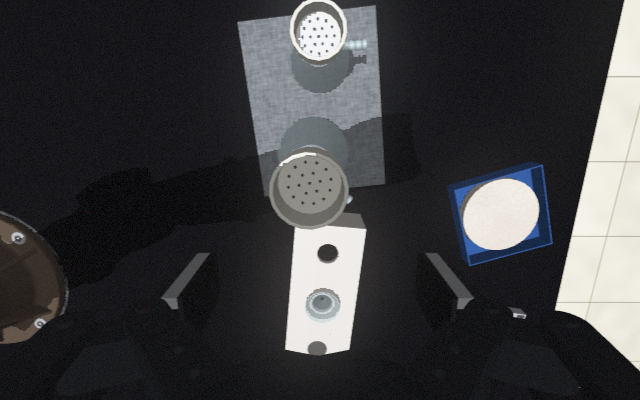

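View pics/v14_scene_full.png

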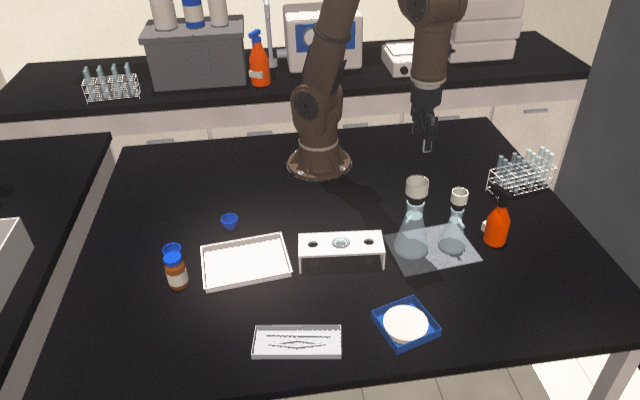

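```bash
python3 - <<'E'
from h import *
p=bot.camera_params("wrist");T=np.load("pics/w21.npz")['T']
for n,u,v1,v2,z in(("L",309,147.5,229,255),("S",318.5,-0.5,66,209)):
    a,b=onz(p,u,v1,z,T),onz(p,u,v2,z,T);print(n,(a+b)/2,a-b)
# triangulate rim centres, scene+side
ps,pd=bot.camera_params("scene"),bot.camera_params("side")
for n,a,b in(("L",(399+18.5,167+13.7),(243+52.7,106+21)),("S",(399+61.3,167+24.7),(243+34.2,106+21.8))):
    o1,d1=ray(ps,*a);o2,d2=ray(pd,*b);t=np.linalg.lstsq(np.c_[d1,-d2],o2-o1,rcond=None)[0]
    print(n,(o1+d1*t[0]+o2+d2*t[1])/2)
E
```

```text
L [549.26 216.93 255.  ] [ 0.38 65.76  0.  ]
S [556.69 337.29 209.  ] [-0.1  49.56  0.  ]
L [551.9  217.01 252.44]
S [558.85 344.59 205.04]
```

Rim-over-mouth offsets from triangulation: large (−0.5, −0.9, +71 mm; expected 72), small (−0.2, +0.1, +60 mm; expected 61). Everything is upright and released, so I'm handing in.

```bash
python3 - <<'E'
from station import bot
print(bot.finish_job(), bot.observe()['time_s'])
E
```

```text
the job is handed in; nothing more can be done
the job is handed in; nothing more can be done
```

Both suction filtrations are set up and handed in after about 43 s of robot time. `finish_job` gives no verdict, so this rests on my own checks.

**What I did:** I seated the large cone in the large flask and then stood the large funnel in it. I then did the same with the small cone and funnel. I pressed the cones in with 17–19 N at the wrist and set the funnels down with 12–13 N. After each release I backed off straight up.

**Last checks:**
- **Cones:** the wrist camera showed each cone level and within about 1 mm of its flask's mouth, measured before its funnel went in.
- **Funnels:** triangulating the two fixed cameras put each funnel's rim within about 1 mm of the axis over its mouth. The rims were 71 mm (large) and 60 mm (small) above the mouths; fully seated would be 72 and 61 mm.
- **Rest of the scene:** the flasks are standing, and the glass funnel and both bottles look untouched. The gripper is open and clear of everything.

**Disagreements:**
- **Fixed cameras:** the scene and side cameras disagreed with each other by about 6 mm, and with the wrist camera by 2–4 mm, in a roughly constant way. I therefore placed everything from wrist-camera measurements, checked against relative positions in the fixed views.
- **Small funnel:** the final wrist view put its rim about 4 mm off in y, but the rim was cut off at the picture's edge. I trusted the triangulation for that one.

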